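# Pack the pH sampling kit

### The job

Pack the blue sampling-kit tray: stand the red-teated dropping bottle (of the two at the front of the bench), the small beaker and the black stopper upright in the round nests made for them, and lay the yellow indicator booklet flat in its rectangular nest, each seated fully on the floor of its nest. The black-teated bottle beside it and the larger beaker under the burette belong to the bench: leave them standing where they are. Keep the red-teated bottle upright on the way, and set the bottle and the small beaker down without dropping them.

Things in the scene. Friction and masses are not known exactly. Their poses are not given: they have to be found in the camera images.
- red_bottle: amber glass dropping bottle with a RED rubber teat, 37 mm diameter, 116 mm high, standing; full width up to 54 mm, shoulder up to 70 mm, black collar of 24 mm diameter from 70 to 84 mm (grip here from above), then the teat, 12 mm. Origin: centre of its underside, z up. It and black_bottle stand at the front edge left of the middle and change places
- black_bottle: look-alike: amber dropping bottle of the same shape and size with a BLACK teat. Origin as red_bottle. An outlet arm of a burette overhangs the front of the bench between the two bottles and the tray, down to 0.23 m above it and to within 35 mm of its edge: carry things round it, in front of the bench
- small_beaker: empty clear glass beaker, 45 mm diameter at the rim, 40 mm at the foot, 55 mm high, standing; can be gripped across its outside. Origin: centre of its underside, z up. A tall wire screen stands along the right edge of the bench, and a tall glass burette left of the tray: keep the wrist clear of both
- large_beaker: look-alike: clear glass beaker, 57 mm diameter, 72 mm high, standing under the burette's outlet. Origin: centre of its underside, z up
- black_stopper: small black rubber stopper, 24 mm diameter at the top, 20 mm at the foot, 24 mm high, standing wide end up. Origin: centre of its underside, z up
- test_book: yellow booklet of indicator paper with a rainbow colour scale, lying flat, 40 mm (x) by 75 mm (y), 9 mm thick. Origin: centre of its underside, z up
- bottle_well (a point): round nest of the dropping bottle, 47 mm diameter, 22 mm deep, with a RED floor; it shares a block with stopper_well, 44.5 mm away in y. Point: centre of the floor; z up, x and y along the tray. The nests are in grey insert blocks (64 mm in x, 94 mm in y) that stand three in a row along x in the fixed blue tray (200 x 102 mm), order varies, tops 32 mm above the bench
- stopper_well (a point): round nest of the stopper, 34 mm diameter, 10 mm deep, with a BLACK floor. Point: centre of the floor; z up, x and y along the tray. The nests are in grey insert blocks (64 mm in x, 94 mm in y) that stand three in a row along x in the fixed blue tray (200 x 102 mm), order varies, tops 32 mm above the bench
- beaker_well (a point): round nest of the small beaker, 54 mm diameter, 16 mm deep, with a WHITE floor. Point: centre of the floor; z up, x and y along the tray. The nests are in grey insert blocks (64 mm in x, 94 mm in y) that stand three in a row along x in the fixed blue tray (200 x 102 mm), order varies, tops 32 mm above the bench
- book_recess (a point): rectangular nest of the booklet, 52 mm (x) by 86 mm (y), 5 mm deep, with a YELLOW floor; the booklet's y lies along y; 42 mm gaps in the long rims for fingers. Point: centre of the floor; z up, x and y along the tray. The nests are in grey insert blocks (64 mm in x, 94 mm in y) that stand three in a row along x in the fixed blue tray (200 x 102 mm), order varies, tops 32 mm above the bench
Things that resemble listed ones, but are neither listed nor needed, are in the scene too. Several things have the shape of the black_stopper; the one meant has the colours described above.

How it is judged:
By the outcome, as a careful person would: the job done as asked, in the order asked, and still so for the second after the job is handed in, with the robot touching nothing.
It also fails if it takes over 102 s, if anything falls off the work surface, if the arm or the gripper's body presses on something with over 40 N, if the wrist force passes 120 N, or if a joint passes its speed limit or range.

### The arm

A 6-joint arm with a two-finger parallel gripper is mounted at the origin on a cart in front of the work surface, level with it; the furniture and walls round the work are solid. World frame = base frame: x ahead of the robot, y to its left, z up, the work surface at z = 0. Lengths are in m, angles in degrees, forces in N, time in s.
With the tool pointing down it reaches from about 0.3 to 0.75 m from the base axis. Payload 8.5 kg.
Tool frame: the origin (TCP) lies midway between the tips of the shut fingers; the grasp point (between the pads) lies 19 mm behind it; z points along the fingers, y is the line along which they close (so a half turn about z gives the same grasp; the last joint's range is limited). The gripper opens to 85 mm and grips with 20 to 120 N. Pads are 22 mm wide; open, the fingers measure 114 mm over their backs; the gripper's body (76 mm by 85 mm) begins 54 mm behind the grasp point. The pads swing forward as they close: fully open they stand 13 mm farther back than shut.
Start: joints at [52.752, 21.807, 74.336, -0, 83.858, -12.336], TCP at [0.232, 0.499, 0.231] pointing down, gripper open.
Joint ranges: [-178.18, 178.18], [-50.72, 133.34], [12.68, 142.11], [-81.47, 261.47], [9.98, 163.14], [-165.26, 165.26]. Speed limits (degrees/s): [136.94, 136.94, 180, 180, 180, 180].

### API

Orientations are given as a 3x3 rotation matrix whose columns are the frame's x, y, z axes.
In Python, from rig import monitor, optics, close_job, models gives the robot as it stands.
- The arm moves only by the tool step_arm, never from a script. Its arguments are lists of equal length, an entry for each row: "fingers": the closure, from -1 (fully open) to 1 (shut); "travel": the shift along the tool's x, y, z scaled (see below), a list of three; "twist": the turn about the tool's z scaled (see below). In form: {"fingers": [fingers, ...], "travel": [[tx, ty, tz], ...], "twist": [twist, ...]}. A call has 1 to 10 rows; each row shifts and turns the commanded pose from where the row before left it, along the tool's axes as they then stand; what a row does not reach is not made up. The controller multiplies each number of a shift by 100 mm and each number of a turn by pi rad. A row lasts 1/8 s, in which the tool goes at most 62.5 mm and 10.7 degrees, less where a joint would pass 70% of its speed; a pose out of reach is approached as far as the arm can. A call with a number of a shift or a turn outside -1 to 1 is refused whole. A call with a gripper value outside its range is refused whole. The fingers move at their own pace and stop on an object; "force" is the grip in N (left out, the last holds). Time passes only in rows, so rows that do not move let the fingers close. It gives the time, the measured TCP pose, the force, the opening and the grip force at its end, in the units of the state.
- monitor.observe(): the state, without advancing time (a new reading comes with each control period).
- optics.get_image(name): name is "scene" or "top" or "wrist"; returns (picture, depth): 400x640x3 uint8, blue, green, red; 400x640 float32, m along the optical axis (not along the pixel's ray), 0 where there is no reading.
- optics.get_calibration(name): a dict with "vertical_fov" (degrees; the focal length in pixels is half the picture's height over the tangent of half this angle, whatever the lens; pixels are square), "cx", "cy" (the principal point, pixels), "distortion" ([k1, k2, p1, p2, k3] as OpenCV has them; the pictures are not rectified), "world_from_camera" (4x4, takes a point from camera to world coordinates). Camera axes: x right, y up, looking along -z (the intrinsics and any distortion apply to the point x, -y, -z); pixel columns grow to the right and rows downward; lengths in m; the calibration is good to about 2 mm. A picture is of the moment at which its call begins: read the wrist's pose just before it. get_calibration takes no time and is no camera call; for the wrist camera it gives the pose at the moment of the call.
- close_job(): hands the job in; it is judged then, once.
Trained networks look in the newest picture that a camera, given by its name, has taken for a name from the list of things; names that differ only in an ending like _2 or _b are one class to them, and where a whole thing is asked for, a point or a joint stands for the part that bears it (a point fixed in the world has none). Each returns a list of dicts, best first, with "confidence" (0 to 1); they miss things now and then, are a little off and sometimes report something else, mostly with a low value. They report only what shows in the picture. A call takes as long as a camera call. They do not tell look-alikes from the thing itself.
- models.trace(camera, query): "mask" (400x640 bool, what is visible of it) and "point" ([column, row] in pixels, amid what is visible of it).
- models.landmark_of(camera, query): "point" ([column, row] in pixels: a listed point, or the origin of a listed thing).
The state is a dict: "time_s": time; "q": joint angles; "qvel": joint speeds; "joint_efforts": joint torques, N m; "position": TCP position; "tool_rot": TCP orientation; "ft_force": force on the tool from outside, world axes, zero at the start; "wrist_torque": the same for the moment, N m; "grip_width": finger opening in m; "gripper_force": force on a finger pad.
Only numpy, scipy, OpenCV 4.12 (cv2) and the standard library are available. Lean on these libraries where they do the work, as an engineer would, in place of code of your own. Each camera call takes 0.05 s, during which the arm holds its last target. There are 200 camera calls.

## Working session

There is one attempt and no reset: what is moved stays moved. The work goes in short steps, Python scripts to look and compute and a tool call to move; the robot and the scene stay as the last step left them, time stands still between calls to the robot, and variables do not carry over. Pictures are saved under pics/ and viewed, at most 14 in all, crops included, and the job is handed in when it is done.

Besides the shell and the picture viewer there is one more tool, called after ">>>" by a JSON object that holds its "name" and its "arguments", one argument or row to a line. step_arm: Moves the arm, as the interface text tells. Its arguments: {"type":"object","properties":{"fingers":{"type":"array","items":{"type":"number"}},"travel":{"type":"array","items":{"type":"array","items":{"type":"number"}}},"twist":{"type":"array","items":{"type":"number"}},"force":{"type":"number"}},"required":["fingers","travel","twist"]}

```bash
mkdir -p pics; ls; cat > h.py <<'E'
import numpy as np, cv2
from rig import monitor, optics, close_job, models
def cal(n):
    c=optics.get_calibration(n); f=200/np.tan(np.radians(c["vertical_fov"])/2)
    K=np.array([[f,0,c["cx"]],[0,f,c["cy"]],[0,0,1]]); return K,np.array(c["distortion"],float),np.array(c["world_from_camera"])
def ray(n,p,C=None):
    K,d,T=C or cal(n); u=cv2.undistortPoints(np.array([[p]],float),K,d)[0,0]
    return T[:3,3],T[:3,:3]@np.array([u[0],-u[1],-1.])
def atz(n,p,z,C=None):
    o,v=ray(n,p,C); return o+v*(z-o[2])/v[2]
def atd(n,p,d,C=None):
    o,v=ray(n,p,C); return o+v*d
def proj(n,X,C=None):
    K,d,T=C or cal(n); c=(np.array(X)-T[:3,3])@T[:3,:3]; c=c*[1,-1,-1]
    return cv2.projectPoints(c.reshape(1,3),np.zeros(3),np.zeros(3),K,d)[0].ravel()
def cloud(n,dep,C=None):
    K,d,T=C or cal(n); g=np.stack(np.meshgrid(np.arange(640),np.arange(400)),-1).reshape(-1,1,2).astype(float)
    u=cv2.undistortPoints(g,K,d)[:,0]; r=np.c_[u[:,0],-u[:,1],-np.ones(len(u))]*dep.reshape(-1,1)
    return (r@T[:3,:3].T+T[:3,3]).reshape(400,640,3)
E
python3 - <<'E'
from h import *
for n in ["scene","top","wrist"]:
    p,d=optics.get_image(n); cv2.imwrite(f"pics/{n}0.png",p); np.save(f"{n}0.npy",d)
    K,dd,T=cal(n); print(n,K[0,0],dd,T.round(3).tolist())
s=monitor.observe(); print(s["tool_rot"],s["ft_force"],s["grip_width"],s["time_s"])
for n in ["top","scene"]:
  for q in "red_bottle small_beaker black_stopper test_book bottle_well stopper_well beaker_well book_recess".split():
    print(n,q,[(np.round(r["point"],1).tolist(),round(r["confidence"],2)) for r in models.landmark_of(n,q)][:6])
E
```

```text
pics
scene 421.55598014181436 [-0.08429204  0.          0.          0.          0.        ] [[0.406, 0.67, -0.622, -0.004], [-0.914, 0.294, -0.28, -0.229], [-0.005, 0.682, 0.732, 0.714], [0.0, 0.0, 0.0, 1.0]]
top 453.91301389395755 [0.00214738 0.         0.         0.         0.        ] [[0.002, 0.98, -0.197, 0.351], [-1.0, 0.002, -0.001, 0.018], [-0.0, 0.197, 0.98, 1.048], [0.0, 0.0, 0.0, 1.0]]
wrist 339.1070857037614 [-0.04138121  0.          0.          0.          0.        ] [[0.421, -0.871, -0.253, 0.167], [0.907, 0.404, 0.12, 0.529], [-0.002, -0.28, 0.96, 0.374], [0.0, 0.0, 0.0, 1.0]]
[[-9.06960179e-01  4.21215831e-01 -6.76180608e-04]
 [ 4.21216304e-01  9.06959786e-01 -8.78675025e-04]
 [ 2.43156789e-04 -1.08174155e-03 -9.99999385e-01]] [-0.04553709  0.24694461 -0.82760441] 0.08522826222006336 0.15
top red_bottle [([228.9, 269.5], 0.84)]
top small_beaker [([385.1, 268.8], 0.59)]
top black_stopper [([349.1, 259.9], 0.52), ([332.0, 239.4], 0.41), ([381.0, 183.3], 0.16)]
top test_book [([409.6, 265.9], 0.82)]
top bottle_well [([390.7, 159.6], 0.68)]
top stopper_well [([370.4, 157.4], 0.57), ([382.6, 213.0], 0.33)]
top beaker_well [([379.8, 183.5], 0.8)]
top book_recess [([378.1, 209.4], 0.81)]
scene red_bottle [([218.1, 229.4], 0.73)]
scene small_beaker [([370.9, 289.3], 0.79)]
scene black_stopper [([342.4, 268.0], 0.7), ([333.8, 242.9], 0.7)]
scene test_book [([406.7, 291.4], 0.62)]
scene bottle_well [([423.0, 201.3], 0.95)]
scene stopper_well [([400.9, 185.5], 0.93)]
scene beaker_well [([402.6, 211.7], 0.77)]
scene book_recess [([388.5, 226.2], 0.59)]
```

```bash
python3 - <<'E'
import cv2
a=cv2.imread("pics/top0.png"); cv2.imwrite("pics/a1.png",cv2.resize(a[120:310,180:440],(800,585),interpolation=cv2.INTER_CUBIC))
a=cv2.imread("pics/scene0.png"); cv2.imwrite("pics/a2.png",cv2.resize(a,(800,500)))
E
```

```text
(no output)
```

View pics/a1.png

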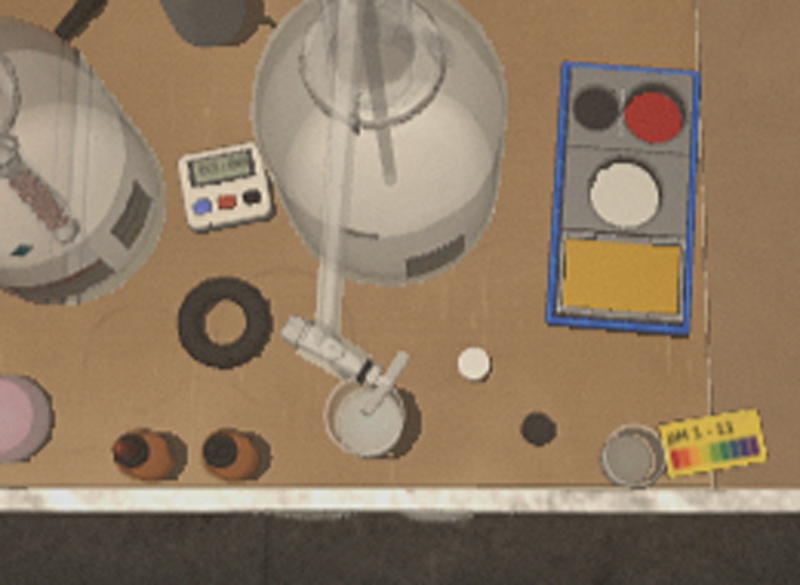

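View pics/a2.png

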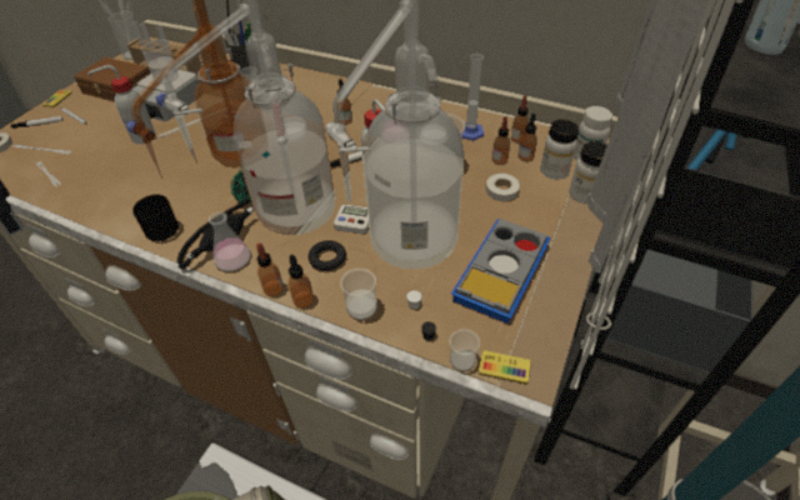

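The top crop shows two bottles at the front: red teat at full-picture (221,266) and black teat at (250,266). It also shows the large beaker (300,255) under the outlet, a white stopper (334,238), the black stopper (355,259), the small beaker (385,268) next to the booklet (411,264), and the tray with the bottle and stopper block at the back, the beaker block in the middle and the book block in front. In the scene view the red-teated bottle is at (214,220) and the black-teated one at (241,230).

Candidates (top view):
- **Bottle:** red (221,266) or black (250,266). Choose (221,266).
- **Stopper:** white (334,238) or black (355,259). Choose (355,259).
- **Beaker:** large (300,255) or small (385,268). Choose (385,268).

```bash
python3 - <<'E'
from h import *
def tri(a,b):
    (o1,v1),(o2,v2)=ray("top",a),ray("scene",b); v1/=np.linalg.norm(v1);v2/=np.linalg.norm(v2)
    A=np.c_[v1,-v2]; t=np.linalg.lstsq(A,o2-o1,rcond=None)[0]; p,q=o1+v1*t[0],o2+v2*t[1]; return ((p+q)/2).round(4),round(np.linalg.norm(p-q),4)
for n,a,b in [("red",(228.9,269.5),(218.1,229.4)),("beaker",(385.1,268.8),(370.9,289.3)),("stop",(349.1,259.9),(342.4,268)),("book",(409.6,265.9),(406.7,291.4)),("bw",(390.7,159.6),(423,201.3)),("sw",(370.4,157.4),(400.9,185.5)),("kw",(379.8,183.5),(402.6,211.7)),("rec",(378.1,209.4),(388.5,226.2))]: print(n,*tri(a,b))
for n in ["top","scene"]:
  P=cloud(n,np.load(n+"0.npy")); im=cv2.imread(f"pics/{n}0.png")
  # yellow/blue regions
  hsv=cv2.cvtColor(im,cv2.COLOR_BGR2HSV)
  blue=(hsv[...,0]>105)&(hsv[...,0]<125)&(hsv[...,1]>130)&(P[...,2]>0.01)&(P[...,2]<.05)&(P[...,0]>.35)&(P[...,0]<.8)
  q=P[blue]; print(n,"tray",len(q),np.median(q[:,2]) , cv2.minAreaRect(q[:,:2].astype(np.float32)))
  for nm,reg in [("book",(P[...,1]<-.1)&(P[...,0]<.42)),("rec",(P[...,0]>.42))]:
    m=(hsv[...,0]>18)&(hsv[...,0]<32)&(hsv[...,1]>150)&reg&(P[...,1]<-.1)&(P[...,1]>-.3)&(P[...,2]>0)&(P[...,2]<.05)
    q=P[m]
    if len(q): print(n,nm,len(q),np.median(q,0).round(4),cv2.minAreaRect(q[:,:2].astype(np.float32)))
  # tall stuff near the workspace
  M=(P[...,0]>.25)&(P[...,0]<.75)&(abs(P[...,1])<.45)&(P[...,2]>.1)
  q=P[M]; H={}
  for x,y,z in q: k=(int(x//.05)*5,int(np.floor(y/.05))*5); l=H.setdefault(k,[9,0]); l[0]=min(l[0],round(float(z),2)); l[1]=max(l[1],round(float(z),2))
  print(n,dict(sorted(H.items())))
E
```

```text
red [0.4171 0.2324 0.0099] 0.0011
beaker [ 0.419  -0.1216 -0.    ] 0.0038
stop [ 0.4426 -0.0449 -0.0061] 0.0084
book [ 0.4277 -0.1816  0.017 ] 0.0108
bw [ 0.6823 -0.1463  0.0008] 0.007
sw [ 0.6754 -0.0922  0.0373] 0.004
kw [ 0.6184 -0.1159  0.0172] 0.0054
rec [ 0.5516 -0.1062  0.037 ] 0.0009
top tray 334 0.024576664309843843 ((0.6163803339004517, -0.1186513900756836), (0.10557921230792999, 0.2020930051803589), 85.71292877197266)
top book 72 [ 0.4145 -0.1764  0.0099] ((0.4133652448654175, -0.18417680263519287), (0.011355424299836159, 0.07158080488443375), 0.20822417736053467)
top rec 779 [ 0.5399 -0.1429  0.0268] ((0.4972660541534424, -0.15573452413082123), (0.19035182893276215, 0.07335267215967178), 23.850488662719727)
top {(35, 0): [1.05, 1.05], (40, -30): [0.11, 0.67], (40, 0): [0.33, 0.35], (40, 5): [0.34, 0.39], (40, 15): [0.1, 0.12], (40, 20): [0.1, 0.12], (40, 30): [0.1, 0.38], (40, 35): [0.1, 0.34], (45, -35): [0.1, 0.1], (45, -30): [0.1, 0.67], (45, -25): [0.25, 0.46], (45, 0): [0.33, 0.34], (45, 5): [0.34, 0.41], (45, 10): [0.34, 0.34], (45, 30): [0.1, 0.39], (45, 35): [0.1,
[... 2217 characters left out ...]
: [0.1, 0.44], (55, 10): [0.1, 0.26], (55, 20): [0.1, 0.28], (55, 25): [0.1, 0.36], (55, 30): [0.22, 0.43], (55, 35): [0.1, 0.25], (60, -30): [0.1, 0.4], (60, -5): [0.1, 0.26], (60, 0): [0.25, 0.45], (60, 5): [0.26, 0.45], (60, 10): [0.23, 0.27], (60, 20): [0.1, 0.24], (60, 25): [0.22, 0.42], (60, 30): [0.28, 0.42], (60, 35): [0.24, 0.24], (65, -45): [0.1, 0.37], (65, -40): [0.1, 0.37], (65, -35): [0.1, 0.5], (65, -30): [0.12, 0.46], (65, -5): [0.13, 0.25], (65, 0): [0.24, 0.32], (65, 20): [0.12, 0.22], (65, 25): [0.2, 0.3], (70, -45): [0.36, 0.37], (70, -40): [0.24, 0.37], (70, -35): [0.11, 0.48], (70, -30): [0.1, 0.3], (70, -25): [0.34, 0.46], (70, 15): [0.18, 0.19], (70, 20): [0.1, 0.15]}
```

```bash
cat >> h.py <<'E'
def plan(target,phi=None,pose=None):
    """shift in tool axes/100mm, twist/pi from present (measured) pose to target"""
    s=monitor.observe(); p=np.array(s["position"]); R=np.array(s["tool_rot"])
    if pose is not None: p,R=pose
    a=np.degrees(np.arctan2(R[1,0],R[0,0])); d=R.T@(np.array(target)-p)
    # positive turn about tool z (down) lowers phi
    tw=0 if phi is None else -((phi-a+180)%360-180)/180
    print("now",p.round(4),"phi",round(a,1),"shift/100mm",(d*10).round(3),"twist",round(tw,4),"t",round(s["time_s"],2))
E
python3 - <<'E'
from h import *
C=[];I=[]
for n in ["top","scene"]:
    P=cloud(n,np.load(n+"0.npy")); C.append(P.reshape(-1,3)); I.append(cv2.imread(f"pics/{n}0.png").reshape(-1,3))
for k,n in enumerate(["top","scene"]):
    P=C[k]; B=I[k].astype(int)
    def box(x0,x1,y0,y1,z0,z1): 
        m=(P[:,0]>x0)&(P[:,0]<x1)&(P[:,1]>y0)&(P[:,1]<y1)&(P[:,2]>z0)&(P[:,2]<z1); return m
    for nm,b in dict(redteat=(.37,.47,.20,.27,.09,.13),redbody=(.37,.47,.20,.27,.02,.055),blkteat=(.37,.47,.13,.195,.09,.13),blkbody=(.37,.47,.13,.195,.02,.055),
        beaker=(.36,.47,-.145,-.09,.02,.07),stop=(.41,.48,-.07,-.02,.008,.04),stoptop=(.41,.48,-.07,-.02,.02,.04),bigb=(.38,.5,.03,.12,.03,.09)).items():
        q=P[box(*b)]
        if len(q)>2: print(n,nm,len(q),"min",q.min(0).round(3),"max",q.max(0).round(3),"med",np.median(q,0).round(3), B[box(*b)].mean(0).round())
    m=box(.3,.8,-.32,-.19,.06,.9); q=P[m]
    for x in np.arange(.35,.8,.05):
        r=q[(q[:,0]>=x)&(q[:,0]<x+.05)]
        if len(r): i=np.argmax(r[:,1]); print("  screen x",x.round(2),r[i].round(3), "lowz maxy", r[r[:,2]<.35][:,1].max().round(3) if (r[:,2]<.35).any() else None)
    m=box(.2,.5,-.05,.14,.2,.7); q=P[m]; print("outlet",q.min(0).round(3),q.max(0).round(3), q[np.argsort(q[:,0])[:6]].round(3).tolist())
    m=box(.4,.75,-.1,.05,.1,.9); q=P[m]; i=np.argsort(q[:,1])[:4]; print("left",q[i].round(3).tolist())
    m=box(.2,.42,.25,.6,.05,.9); q=P[m]; print("leftstuff",q.min(0).round(3),q.max(0).round(3))
    e=box(.33,.42,-.15,.3,-.01,.012); print("edge x",np.percentile(P[e][:,0],[0,1,5]).round(3))
E
```

```text
top redteat 37 min [0.414 0.228 0.092] max [0.426 0.236 0.118] med [0.419 0.231 0.111] [49. 60. 91.]
top redbody 74 min [0.402 0.215 0.02 ] max [0.437 0.25  0.055] med [0.415 0.219 0.045] [ 58.  83. 119.]
top blkteat 36 min [0.414 0.165 0.091] max [0.426 0.175 0.119] med [0.419 0.17  0.111] [46. 53. 60.]
top blkbody 62 min [0.402 0.153 0.02 ] max [0.437 0.189 0.055] med [0.415 0.159 0.049] [ 57.  84. 120.]
top beaker 151 min [ 0.399 -0.14   0.02 ] max [ 0.442 -0.096  0.06 ] med [ 0.422 -0.126  0.052] [104. 126. 141.]
top stop 87 min [ 0.431 -0.062  0.018] max [ 0.451 -0.042  0.029] med [ 0.44  -0.051  0.025] [56. 65. 74.]
top stoptop 86 min [ 0.431 -0.062  0.02 ] max [ 0.451 -0.042  0.029] med [ 0.441 -0.051  0.025] [56. 66. 74.]
top bigb 153 min [0.418 0.045 0.03 ] max [0.471 0.101 0.077] med [0.448 0.085 0.069] [117. 138. 155.]
  screen x 0.4 [ 0.448 -0.252  0.615] lowz maxy -0.253
  screen x 0.45 [ 0.459 -0.246  0.268] lowz maxy -0.246
  screen x 0.5 [ 0.549 -0.223  0.271] lowz maxy -0.223
  screen x 0.55 [ 0.551 -0.223  0.265] lowz maxy -0.223
  screen x 0.6 [ 0.637 -0.232  0.285
[... 1513 characters left out ...]
245
  screen x 0.5 [ 0.548 -0.222  0.269] lowz maxy -0.222
  screen x 0.55 [ 0.55  -0.222  0.272] lowz maxy -0.222
  screen x 0.6 [ 0.642 -0.278  0.174] lowz maxy -0.278
  screen x 0.65 [ 0.657 -0.285  0.303] lowz maxy -0.285
  screen x 0.7 [ 0.75  -0.227  0.447] lowz maxy -0.229
  screen x 0.75 [ 0.768 -0.219  0.292] lowz maxy -0.219
outlet [0.417 0.036 0.238] [0.5   0.102 0.411] [[0.417, 0.056, 0.347], [0.418, 0.056, 0.348], [0.418, 0.055, 0.348], [0.419, 0.058, 0.349], [0.419, 0.056, 0.349], [0.419, 0.058, 0.347]]
left [[0.628, -0.024, 0.132], [0.632, -0.024, 0.181], [0.633, -0.024, 0.183], [0.632, -0.024, 0.12]]
leftstuff [0.201 0.312 0.05 ] [0.42  0.538 0.335]
edge x [0.378 0.379 0.38 ]
```

```bash
python3 -c "
from h import *
plan((.31,.24,.26),140)"
```

```text
now [0.2317 0.4988 0.2313] phi 155.1 shift/100mm [-1.801 -2.017 -0.287] twist 0.0838 t 0.95
```

>>> {"name": "step_arm", "arguments": {
  "fingers": [-1,-1,-1,-1,-1,-1,-1,-1],
  "travel": [
    [-0.36,-0.4,-0.06],
    [-0.36,-0.4,-0.06],
    [-0.36,-0.4,-0.06],
    [-0.36,-0.4,-0.06],
    [-0.36,-0.4,-0.05],
    [0,0,0],
    [0,0,0],
    [0,0,0]
  ],
  "twist": [0,0,0,0,0,0.042,0.042,0]
}}

```text
time_s: 1.95
position: [0.3107, 0.2415, 0.2604]
tool_rot: [[-0.766, 0.643, 0.0], [0.643, 0.766, 0.0], [-0.0, 0.0, -1.0]]
ft_force: [0.0, 0.3, 0.8]
grip_width: 0.0855
gripper_force: 0.0
```

```bash
python3 - <<'E'
from h import *
plan((.419,.232,.2),140)
C=cal("wrist"); p,d=optics.get_image("wrist"); cv2.imwrite("pics/w1.png",p); P=cloud("wrist",d,C)
for nm,(y0,y1) in dict(red=(.2,.27),blk=(.13,.2)).items():
    for z0,z1 in [(.09,.125),(.068,.09),(.02,.055)]:
        m=(P[...,0]>.37)&(P[...,0]<.47)&(P[...,1]>y0)&(P[...,1]<y1)&(P[...,2]>z0)&(P[...,2]<z1); q=P[m]
        if len(q): print(nm,z0,len(q),q.min(0).round(3),q.max(0).round(3),"col",p[m].mean(0).round())
for r in models.landmark_of("wrist","red_bottle"): print(r, atz("wrist",r["point"],0,C).round(4))
E
```

```text
now [0.3107 0.2415 0.2604] phi 140.0 shift/100mm [-0.891  0.623  0.604] twist 0.0001 t 1.95
red 0.09 222 [0.411 0.23  0.09 ] [0.422 0.241 0.117] col [ 40.  66. 127.]
red 0.068 325 [0.406 0.224 0.071] [0.428 0.247 0.09 ] col [34. 46. 60.]
red 0.02 430 [0.398 0.217 0.02 ] [0.432 0.254 0.055] col [ 17.  92. 156.]
blk 0.09 220 [0.412 0.168 0.09 ] [0.423 0.179 0.117] col [40. 51. 61.]
blk 0.068 320 [0.406 0.162 0.071] [0.429 0.185 0.09 ] col [45. 60. 76.]
blk 0.02 432 [0.399 0.156 0.02 ] [0.432 0.192 0.055] col [ 50. 101. 156.]
{'point': [366.1, 228.5], 'confidence': 0.8} [0.4191 0.2289 0.    ]
```

View pics/w1.png

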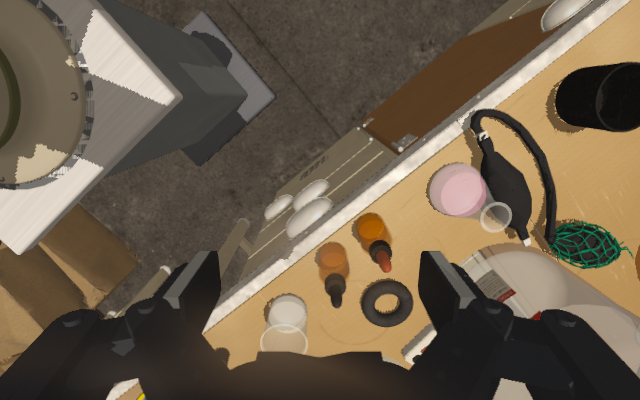

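The wrist view shows the red teat at (383,260), the black teat at (336,297) and the large beaker at (287,325). The bottle I chose is the red-teated one.

```bash
python3 -c "
from h import *
plan((.4175,.234,.06),140)"
```

```text
now [0.3106 0.2417 0.2603] phi 140.1 shift/100mm [-0.869  0.626  2.003] twist 0.0007 t 2.05
```

>>> {"name": "step_arm", "arguments": {
  "fingers": [-0.2,-0.2,-0.2,-0.2,-0.2,-0.2,-0.2,-0.2,-0.2],
  "travel": [
    [-0.435,0.313,0],
    [-0.434,0.313,0.2],
    [0,0,0.4],
    [0,0,0.4],
    [0,0,0],
    [0,0,0.4],
    [0,0,0.4],
    [0,0,0.2],
    [0,0,0]
  ],
  "twist": [0,0,0,0,0,0,0,0,0]
}}

```text
time_s: 3.18
position: [0.4179, 0.2339, 0.0609]
tool_rot: [[-0.766, 0.642, -0.0], [0.642, 0.766, -0.0], [0.0, -0.0, -1.0]]
ft_force: [0.4, 0.5, 1.6]
grip_width: 0.0509
gripper_force: 0.0
```

>>> {"name": "step_arm", "arguments": {
  "fingers": [1,1,1,1,1,1],
  "travel": [
    [0,0,0],
    [0,0,0],
    [0,0,0],
    [0,0,0],
    [0,0,0],
    [0,0,0]
  ],
  "twist": [0,0,0,0,0,0],
  "force": 40
}}

```text
time_s: 3.92
position: [0.4188, 0.2342, 0.062]
tool_rot: [[-0.766, 0.643, 0.004], [0.643, 0.766, 0.001], [-0.002, 0.004, -1.0]]
ft_force: [0.7, 1.1, 7.4]
grip_width: 0.0224
gripper_force: 36.6
```

>>> {"name": "step_arm", "arguments": {
  "fingers": [1,1,1,1],
  "travel": [
    [0,0,-0.2],
    [0,0,-0.3],
    [0,0,-0.3],
    [0,0,0]
  ],
  "twist": [0,0,0,0]
}}

```text
time_s: 4.42
position: [0.4183, 0.2339, 0.1425]
tool_rot: [[-0.766, 0.643, 0.005], [0.643, 0.766, 0.001], [-0.003, 0.004, -1.0]]
ft_force: [-0.7, 0.2, -1.8]
grip_width: 0.0219
gripper_force: 35.9
```

```bash
python3 -c "
from h import *
plan((.25,.20,.17),90)
p,d=optics.get_image('wrist'); cv2.imwrite('pics/w2.png',p)"
```

```text
now [0.4183 0.2339 0.1425] phi 140.0 shift/100mm [ 1.07  -1.341 -0.283] twist 0.2777 t 4.42
```

View pics/w2.png

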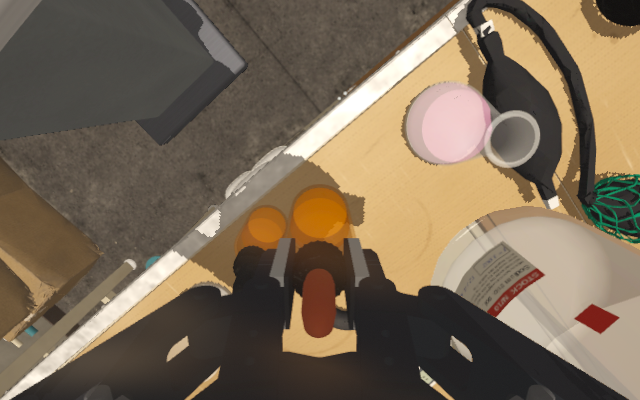

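The wrist view shows the red teat (318,300) held centrally between the pads, and the black-teated bottle still standing at (262,250).

```bash
python3 - <<'E'
from h import *
R=np.array(monitor.observe()["tool_rot"]); p=np.array(monitor.observe()["position"])
for a in [(.31,.19,.17),(.31,-.09,.2),(.45,-.115,.21)]:
    plan(a,None,(p,R)); p=np.array(a)
E
```

```text
now [0.4176 0.2337 0.141 ] phi 140.0 shift/100mm [ 0.543 -1.026 -0.292] twist 0 t 4.47
now [0.31 0.19 0.17] phi 140.0 shift/100mm [-1.801 -2.144 -0.301] twist 0 t 4.47
now [ 0.31 -0.09  0.2 ] phi 140.0 shift/100mm [-1.233  0.709 -0.098] twist 0 t 4.47
```

>>> {"name": "step_arm", "arguments": {
  "fingers": [1,1,1,1,1,1,1,1,1,1],
  "travel": [
    [0.18,-0.34,-0.1],
    [0.18,-0.34,-0.1],
    [0.18,-0.34,-0.1],
    [-0.3,-0.36,-0.05],
    [-0.3,-0.36,-0.05],
    [-0.3,-0.36,-0.05],
    [-0.3,-0.36,-0.05],
    [-0.3,-0.36,-0.05],
    [-0.3,-0.35,-0.05],
    [0,0,0]
  ],
  "twist": [0,0,0,0,0,0,0,0,0,0]
}}

```text
time_s: 5.72
position: [0.3099, -0.0924, 0.1998]
tool_rot: [[-0.762, 0.647, -0.001], [0.647, 0.762, 0.0], [0.001, -0.0, -1.0]]
ft_force: [-0.5, 0.2, -0.6]
grip_width: 0.0218
gripper_force: 35.7
```

>>> {"name": "step_arm", "arguments": {
  "fingers": [1,1,1,1,1],
  "travel": [
    [-0.41,0.24,-0.03],
    [-0.41,0.24,-0.03],
    [-0.41,0.23,-0.03],
    [0,0,0],
    [0,0,0]
  ],
  "twist": [0,0,0,0,0]
}}

```text
time_s: 6.35
position: [0.4491, -0.1137, 0.2083]
tool_rot: [[-0.766, 0.642, -0.002], [0.642, 0.766, 0.001], [0.003, -0.001, -1.0]]
ft_force: [-0.1, 0.3, -0.3]
grip_width: 0.0219
gripper_force: 35.7
```

```bash
cat > tray.py <<'E'
from h import *
def tray(n,p,d,C):
    P=cloud(n,d,C); hsv=cv2.cvtColor(p,cv2.COLOR_BGR2HSV).astype(int); x,y,z=P[...,0],P[...,1],P[...,2]
    reg=(x>.49)&(x<.74)&(y<-.04)&(y>-.2)&(z>-.01)&(z<.05)
    for nm,m in dict(red=((hsv[...,0]<8)|(hsv[...,0]>172))&(hsv[...,1]>120)&(x>.6),white=(hsv[...,1]<70)&(hsv[...,2]>170),yellow=(hsv[...,0]>17)&(hsv[...,0]<33)&(hsv[...,1]>110)&(x<.6),blue=(hsv[...,0]>100)&(hsv[...,0]<128)&(hsv[...,1]>110)&(z>.015)).items():
        m=m&reg
        if m.sum()<30: continue
        k,l,st,_=cv2.connectedComponentsWithStats(m.astype(np.uint8)); 
        if nm!="blue": m=l==1+np.argmax(st[1:,4])
        q=P[m]; r=cv2.minAreaRect(q[:,:2].astype(np.float32))
        print(n,nm,m.sum(),"z",np.median(q[:,2]).round(4),"min",q.min(0)[:2].round(4),"max",q.max(0)[:2].round(4),"mid",((q.min(0)+q.max(0))/2)[:2].round(4),"rect",np.round(r[0],4),np.round(r[1],3),round(r[2],1))
E
python3 - <<'E'
from tray import *
plan((.68,-.146,.2))
C=cal("wrist"); p,d=optics.get_image("wrist"); cv2.imwrite("pics/w3.png",p); tray("wrist",p,d,C)
for n in ["top","scene"]: tray(n,cv2.imread(f"pics/{n}0.png"),np.load(n+"0.npy"),cal(n))
for q in ["bottle_well","stopper_well","beaker_well","book_recess"]:
    for r in models.landmark_of("wrist",q)[:2]: print(q,r["confidence"],r["point"],atz("wrist",r["point"],dict(bottle_well=.01,stopper_well=.022,beaker_well=.016,book_recess=.027)[q],C).round(4))
E
```

```text
now [ 0.4491 -0.1137  0.2083] phi 140.0 shift/100mm [-1.978  1.236  0.077] twist 0 t 6.35
wrist white 1709 z 0.031 min [ 0.5836 -0.1349] max [ 0.6499 -0.0698] mid [ 0.6167 -0.1023] rect [ 0.6162 -0.1036] [0.064 0.063] 85.6
wrist yellow 2713 z -0.0002 min [ 0.4901 -0.1213] max [ 0.5999 -0.04  ] mid [ 0.545  -0.0807] rect [ 0.545  -0.0806] [0.11  0.081] 0.0
wrist blue 1223 z 0.023 min [ 0.5117 -0.1764] max [ 0.7111 -0.0567] mid [ 0.6114 -0.1166] rect [ 0.6138 -0.1154] [0.104 0.205] 84.9
top red 235 z 0.011 min [ 0.6577 -0.1663] max [ 0.7026 -0.1206] mid [ 0.6801 -0.1434] rect [ 0.6816 -0.1416] [0.041 0.045] 19.6
top white 343 z 0.0171 min [ 0.5947 -0.1445] max [ 0.6436 -0.0948] mid [ 0.6192 -0.1197] rect [ 0.6195 -0.1193] [0.048 0.049] 12.4
top yellow 814 z 0.0284 min [ 0.5249 -0.1578] max [ 0.5822 -0.0717] mid [ 0.5536 -0.1147] rect [ 0.5536 -0.1145] [0.086 0.052] 84.9
top blue 446 z 0.0245 min [ 0.5128 -0.1772] max [ 0.7222 -0.0605] mid [ 0.6175 -0.1189] rect [ 0.6166 -0.1188] [0.106 0.204] 85.7
scene red 120 z 0.0111 min [ 0.673  -0.1603] max [ 0.7034 -0.1205] mid [ 0.6882 -0.1404] rect [ 0.6888 -0.1402] [0.031 0.035] 40.6
scene white 209 z 0.0172 min [ 0.603  -0.1403] max [ 0.6416 -0.0938] mid [ 0.6223 -0.117 ] rect [ 0.6222 -0.1171] [0.041 0.042] 52.6
scene yellow 761 z 0.0281 min [ 0.525  -0.1568] max [ 0.5811 -0.0696] mid [ 0.5531 -0.1132] rect [ 0.553  -0.1133] [0.086 0.054] 86.5
scene blue 464 z 0.0235 min [ 0.5084 -0.177 ] max [ 0.7145 -0.0596] mid [ 0.6114 -0.1183] rect [ 0.6136 -0.1183] [0.106 0.204] 85.7
bottle_well 0.4 [364.4, 118.7] [ 0.4389 -0.047   0.01  ]
beaker_well 0.82 [412.2, 286.7] [ 0.6183 -0.1192  0.016 ]
book_recess 0.94 [381.7, 247.2] [ 0.5519 -0.1147  0.027 ]
book_recess 0.19 [364.1, 119.0] [ 0.4367 -0.0484  0.027 ]
```

View pics/w3.png

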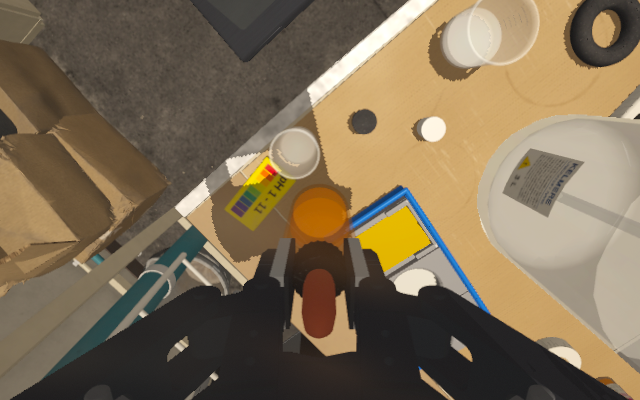

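The wrist view shows the held bottle, the small beaker (295,152), the booklet (258,195), the black stopper (363,121), the white one (430,129), and the tray with the yellow recess (390,245) and white well (415,283). The cameras agree on the tray's pose: centre (0.617,-0.119), turned about -4.3°.

>>> {"name": "step_arm", "arguments": {
  "fingers": [1,1,1,1,1,1,1,1,1,1],
  "travel": [
    [-0.4,0.25,0],
    [-0.4,0.25,0],
    [-0.4,0.25,0],
    [-0.4,0.24,0],
    [-0.37,0.24,0.2],
    [0,0,0.4],
    [0,0,0.4],
    [0,0,0.16],
    [0,0,0],
    [0,0,0]
  ],
  "twist": [0,0,0,0,0,0,0,0,0,0]
}}

```text
time_s: 7.85
position: [0.6806, -0.1478, 0.0954]
tool_rot: [[-0.766, 0.643, 0.003], [0.643, 0.766, -0.001], [-0.003, 0.001, -1.0]]
ft_force: [-0.7, -0.8, -1.2]
grip_width: 0.0218
gripper_force: 35.7
```

```bash
python3 - <<'E'
from tray import *
plan((.680,-.145,.072))
for n in ["top","scene"]:
    p,d=optics.get_image(n); P=cloud(n,d); 
    m=(P[...,0]>.63)&(P[...,0]<.73)&(P[...,1]>-.18)&(P[...,1]<-.1)&(P[...,2]>.035)&(P[...,2]<.075); q=P[m]
    hsv=cv2.cvtColor(p,cv2.COLOR_BGR2HSV); a=(hsv[...,0]<22)&(hsv[...,1]>110)&m; q=P[a]
    print(n,len(q),q.min(0),q.max(0)) if len(q) else 0
    u,v=proj(n,(.68,-.145,.03)).astype(int); cv2.imwrite(f"pics/p_{n}.png",cv2.resize(p[max(v-60,0):v+60,u-80:u+80],(400,300)))
a=np.hstack([cv2.imread("pics/p_top.png"),cv2.imread("pics/p_scene.png")]); cv2.imwrite("pics/p1.png",a)
E
```

```text
now [ 0.6806 -0.1478  0.0954] phi 140.0 shift/100mm [0.023 0.017 0.234] twist 0 t 7.85
scene 204 [ 0.66049285 -0.16593309  0.03604516] [ 0.6840207  -0.12922723  0.07494786]
```

View pics/p1.png

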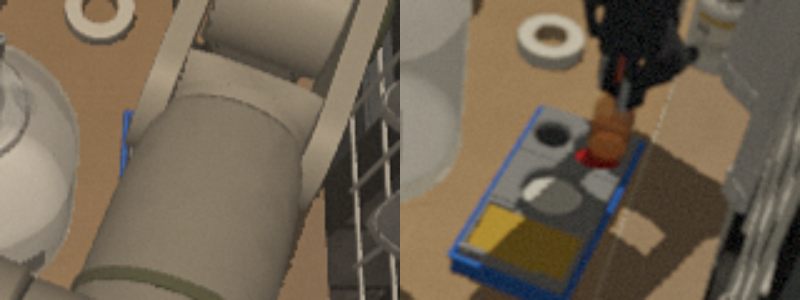

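The scene crop on the right shows the bottle upright at (610,130), right above the red well. It needs about 2 mm in +y, then lowering.

>>> {"name": "step_arm", "arguments": {
  "fingers": [1,1,1,1,1],
  "travel": [
    [0.015,0.017,0],
    [0,0,0.08],
    [0,0,0.08],
    [0,0,0.05],
    [0,0,0]
  ],
  "twist": [0,0,0,0,0]
}}

```text
time_s: 8.57
position: [0.6798, -0.1452, 0.0721]
tool_rot: [[-0.766, 0.643, 0.0], [0.643, 0.766, -0.0], [-0.0, -0.0, -1.0]]
ft_force: [-0.2, -1.1, -1.0]
grip_width: 0.0217
gripper_force: 36.1
```

>>> {"name": "step_arm", "arguments": {
  "fingers": [1,1,1],
  "travel": [
    [0,0,0.02],
    [0,0,0],
    [0,0,0]
  ],
  "twist": [0,0,0]
}}

```text
time_s: 8.95
position: [0.6803, -0.1454, 0.072]
tool_rot: [[-0.766, 0.643, 0.002], [0.643, 0.766, -0.001], [-0.002, 0.001, -1.0]]
ft_force: [-1.7, 0.2, 8.7]
grip_width: 0.0217
gripper_force: 38.4
```

>>> {"name": "step_arm", "arguments": {
  "fingers": [0.2,-0.1,-0.2,-0.2,-0.2,-0.2,-0.2,-0.2],
  "travel": [
    [0,0,0],
    [0,0,0],
    [0,0,0],
    [0,0,-0.2],
    [0,0,-0.4],
    [0,0,-0.4],
    [0,0,-0.3],
    [0,0,0]
  ],
  "twist": [0,0,0,0,0,0,0,0]
}}

```text
time_s: 9.95
position: [0.6805, -0.1454, 0.2028]
tool_rot: [[-0.766, 0.643, 0.005], [0.643, 0.766, -0.002], [-0.005, 0.002, -1.0]]
ft_force: [-0.1, 0.4, -0.1]
grip_width: 0.0513
gripper_force: 0.0
```

```bash
python3 - <<'E'
from tray import *
s=monitor.observe(); R=np.array(s["tool_rot"]); p=np.array(s["position"])
C=cal("wrist"); im,d=optics.get_image("wrist"); P=cloud("wrist",d,C)
print(p)
for n,(im,P) in dict(wrist=(im,P)).items():
  for z0,z1 in [(.1,.14),(.08,.098),(.03,.06)]:
    m=(P[...,0]>.64)&(P[...,0]<.73)&(P[...,1]>-.19)&(P[...,1]<-.1)&(P[...,2]>z0)&(P[...,2]<z1); q=P[m]
    if len(q): print(z0,len(q),q.min(0).round(3),q.max(0).round(3))
p=np.array([p[0],p[1],p[2]])
for a,f in [((.45,-.10,.22),None),((.40,-.09,.17),90)]: plan(a,f,(p,R)); p=np.array(a)
E
```

```text
[ 0.68051773 -0.14542128  0.20277244]
0.1 316 [ 0.672 -0.15   0.1  ] [ 0.684 -0.138  0.127]
0.08 438 [ 0.667 -0.156  0.081] [ 0.69  -0.133  0.098]
0.03 2648 [ 0.64  -0.171  0.03 ] [ 0.712 -0.1    0.06 ]
now [ 0.6805 -0.1454  0.2028] phi 140.0 shift/100mm [ 2.056 -1.135 -0.184] twist 0 t 10.0
now [ 0.45 -0.1   0.22] phi 140.0 shift/100mm [ 0.449 -0.246  0.498] twist 0.2776 t 10.0
```

>>> {"name": "step_arm", "arguments": {
  "fingers": [-0.2,-0.2,-0.6,-1,-1,-1,-1,-1,-1,-1],
  "travel": [
    [0.434,-0.293,0],
    [0.434,-0.293,0],
    [0.434,-0.293,0],
    [0.434,-0.293,0],
    [0.434,-0.293,0],
    [0,0,0],
    [0,0,0],
    [0,0,0],
    [0,0,0],
    [0,0,0]
  ],
  "twist": [0,0,0,0,0,0.0555,0.0555,0.0555,0.0555,0.0556]
}}

```text
time_s: 11.25
position: [0.4187, -0.1174, 0.1989]
tool_rot: [[0.006, 1.0, -0.003], [1.0, -0.006, 0.002], [0.002, -0.003, -1.0]]
ft_force: [-0.8, -0.7, 1.1]
grip_width: 0.0849
gripper_force: 0.0
```

```bash
python3 - <<'E'
from h import *
C=cal("wrist"); im,d=optics.get_image("wrist"); cv2.imwrite("pics/w4.png",im); P=cloud("wrist",d,C); plan((.42,-.118,.024),90)
for q,z in [("small_beaker",0),("black_stopper",0),("test_book",0)]:
    for r in models.landmark_of("wrist",q)[:2]: print(q,round(r["confidence"],2),r["point"],atz("wrist",r["point"],z,C).round(4))
x,y,z=np.moveaxis(P,2,0)
m=(x>.37)&(x<.47)&(y>-.15)&(y<-.08)&(z>.04)&(z<.07); q=P[m]; print("bk",m.sum(),q.min(0).round(4),q.max(0).round(4))
m=(x>.41)&(x<.48)&(y>-.08)&(y<-.02)&(z>.018)&(z<.035); q=P[m]; print("st",m.sum(),q.min(0).round(4),q.max(0).round(4)) if m.sum() else 0
for k in range(1):
  h=cv2.cvtColor(im,cv2.COLOR_BGR2HSV); m=(h[...,0]>18)&(h[...,0]<34)&(h[...,1]>120)&(x<.48)&(y<-.13)&(z<.03); q=P[m]; print("book",m.sum(),np.median(q,0).round(4))
for r in models.trace("wrist","test_book")[:1]:
    m=r["mask"]&(z>.003)&(z<.02); q=P[m]; print(m.sum(),np.median(q[:,2]),cv2.minAreaRect(q[:,:2].astype(np.float32)))
E
```

```text
now [ 0.4188 -0.1174  0.1989] phi 89.3 shift/100mm [-0.009  0.017  1.749] twist -0.004 t 11.3
small_beaker 0.63 [322.7, 163.3] [ 0.4216 -0.1121  0.    ]
black_stopper 0.81 [393.9, 46.4] [ 0.4887 -0.0008  0.    ]
black_stopper 0.56 [345.2, 99.7] [ 0.4437 -0.0493  0.    ]
test_book 0.85 [328.8, 227.6] [ 0.428  -0.1826  0.    ]
test_book 0.6 [592.0, 147.4] [ 0.7004 -0.0959  0.    ]
bk 718 [ 0.3953 -0.1386  0.0401] [ 0.4389 -0.0934  0.0568]
st 538 [ 0.4273 -0.0609  0.0214] [ 0.45   -0.0379  0.026 ]
book 1842 [ 0.4355 -0.1778  0.0093]
2212 0.009360102230274558 ((0.4298441708087921, -0.18032461404800415), (0.039081767201423645, 0.07490447908639908), 9.8960599899292)
```

View pics/w4.png

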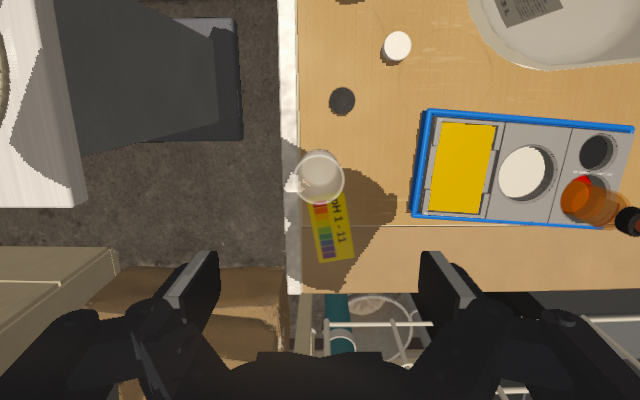

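The wrist view shows the beaker at (320,178), the booklet (330,230) just below it, the black stopper (342,101), the white one (397,46), and the bottle standing in the red nest (583,200). I'll grip the beaker along world x, clear of the booklet.

>>> {"name": "step_arm", "arguments": {
  "fingers": [-0.5,-0.5,-0.5,-0.5,-0.5,-0.5,-0.5],
  "travel": [
    [0,-0.01,0.3],
    [0,0,0.4],
    [0,0,0.3],
    [0,0,0.3],
    [0,0,0.3],
    [0,0,0.15],
    [0,0,0]
  ],
  "twist": [0,0,0,0,0,0,0]
}}

```text
time_s: 12.38
position: [0.4179, -0.1175, 0.0245]
tool_rot: [[-0.002, 1.0, -0.002], [1.0, 0.002, 0.001], [0.001, -0.002, -1.0]]
ft_force: [2.0, -0.1, 0.3]
grip_width: 0.0639
gripper_force: 0.0
```

>>> {"name": "step_arm", "arguments": {
  "fingers": [1,1,1,1,1,1],
  "travel": [
    [0,0,0],
    [0,0,0],
    [0,0,0],
    [0,0,0],
    [0,0,0],
    [0,0,0]
  ],
  "twist": [0,0,0,0,0,0],
  "force": 25
}}

```text
time_s: 13.12
position: [0.4187, -0.1179, 0.026]
tool_rot: [[-0.0, 1.0, 0.001], [1.0, 0.0, -0.001], [-0.001, 0.001, -1.0]]
ft_force: [-0.9, 0.5, 7.4]
grip_width: 0.0434
gripper_force: 25.6
```

>>> {"name": "step_arm", "arguments": {
  "fingers": [1,1,1,1,1,1],
  "travel": [
    [0,0,-0.1],
    [0,0,-0.3],
    [0,0,-0.3],
    [0,0,-0.3],
    [0,0,-0.3],
    [0,0,0]
  ],
  "twist": [0,0,0,0,0,0]
}}

```text
time_s: 13.88
position: [0.4191, -0.1181, 0.1573]
tool_rot: [[-0.0, 1.0, 0.004], [1.0, 0.0, -0.002], [-0.002, 0.004, -1.0]]
ft_force: [-0.3, 0.6, -0.8]
grip_width: 0.0434
gripper_force: 25.7
```

```bash
python3 - <<'E'
from h import *
plan((.617,-.119,.154))
C=cal("wrist"); im,d=optics.get_image("wrist"); cv2.imwrite("pics/w5.png",im)
E
```

```text
now [ 0.4191 -0.1181  0.1573] phi 90.0 shift/100mm [-0.009  1.979  0.042] twist 0 t 13.88
```

View pics/w5.png

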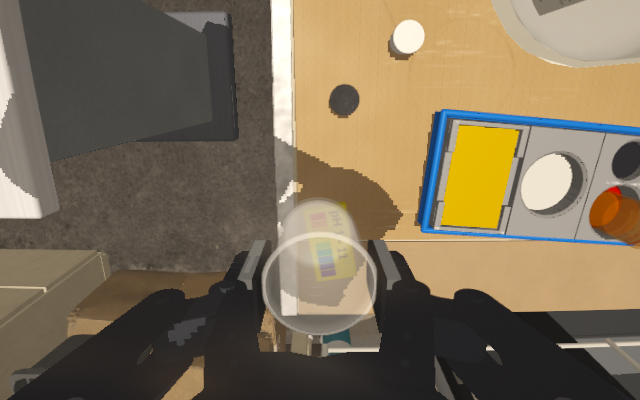

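The wrist view shows the beaker squarely held (320,280), with the booklet undisturbed behind it. The white nest is at (550,183).

>>> {"name": "step_arm", "arguments": {
  "fingers": [1,1,1,1,1,1,1,1,1,1],
  "travel": [
    [0,0.4,0],
    [0,0.4,0],
    [0,0.4,0],
    [-0.005,0.4,0],
    [0,0.38,0],
    [0,0,0],
    [0,0,0],
    [0,0,0.2],
    [0,0,0.3],
    [0,0,0]
  ],
  "twist": [0,0,0,0,0,-0.0555,-0.0555,-0.0555,-0.0555,0]
}}

```text
time_s: 15.18
position: [0.6148, -0.1176, 0.1021]
tool_rot: [[-0.641, 0.768, -0.006], [0.768, 0.641, 0.003], [0.006, -0.003, -1.0]]
ft_force: [0.0, 0.3, -0.1]
grip_width: 0.0433
gripper_force: 25.8
```

```bash
python3 - <<'E'
from h import *
plan((.617,-.119,.044))
p,d=optics.get_image("wrist"); q,d=optics.get_image("scene"); u,v=proj("scene",(.617,-.119,.03)).astype(int)
cv2.imwrite("pics/p2.png",np.hstack([cv2.resize(p,(480,300)),cv2.resize(q[v-50:v+50,u-50:u+50],(300,300))]))
E
```

```text
now [ 0.6148 -0.1176  0.1021] phi 129.9 shift/100mm [-0.028  0.01   0.581] twist 0 t 15.18
```

View pics/p2.png

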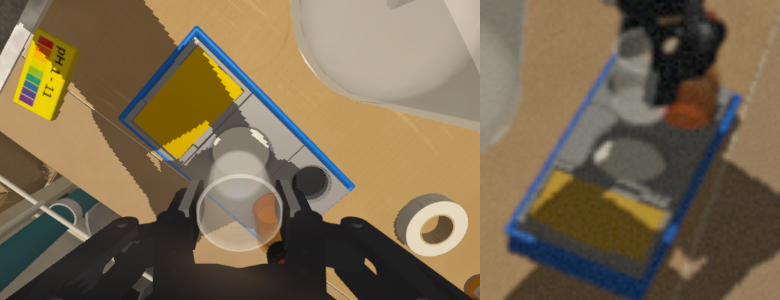

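The left crop shows the beaker held above the white nest (240,140), with the bottle clear of it at (265,215). I'll lower it.

>>> {"name": "step_arm", "arguments": {
  "fingers": [1,1,1,1,1,1,1],
  "travel": [
    [-0.02,0.01,0.15],
    [0,0,0.15],
    [0,0,0.12],
    [0,0,0.08],
    [0,0,0.06],
    [0,0,0.02],
    [0,0,0]
  ],
  "twist": [0,0,0,0,0,0,0]
}}

```text
time_s: 16.15
position: [0.6186, -0.1192, 0.0475]
tool_rot: [[-0.642, 0.767, 0.0], [0.767, 0.642, -0.0], [-0.0, 0.0, -1.0]]
ft_force: [0.0, -0.3, 0.2]
grip_width: 0.0435
gripper_force: 25.8
```

>>> {"name": "step_arm", "arguments": {
  "fingers": [1,1,1],
  "travel": [
    [0,0,0.02],
    [0,0,0],
    [0,0,0]
  ],
  "twist": [0,0,0]
}}

```text
time_s: 16.52
position: [0.6185, -0.1192, 0.0454]
tool_rot: [[-0.642, 0.766, 0.0], [0.766, 0.642, -0.0], [-0.0, 0.0, -1.0]]
ft_force: [0.2, -0.0, -0.9]
grip_width: 0.0434
gripper_force: 25.8
```

>>> {"name": "step_arm", "arguments": {
  "fingers": [1,1,1,1],
  "travel": [
    [0,0,0.02],
    [0,0,0],
    [0,0,0.015],
    [0,0,0]
  ],
  "twist": [0,0,0,0]
}}

```text
time_s: 17.02
position: [0.6186, -0.1192, 0.042]
tool_rot: [[-0.642, 0.767, 0.0], [0.767, 0.642, -0.0], [-0.0, 0.0, -1.0]]
ft_force: [-0.7, -0.4, 1.7]
grip_width: 0.0432
gripper_force: 25.9
```

>>> {"name": "step_arm", "arguments": {
  "fingers": [1,1,1],
  "travel": [
    [0,0,0.015],
    [0,0,0],
    [0,0,0]
  ],
  "twist": [0,0,0]
}}

```text
time_s: 17.4
position: [0.6189, -0.1195, 0.0419]
tool_rot: [[-0.642, 0.766, 0.002], [0.766, 0.642, -0.001], [-0.002, 0.001, -1.0]]
ft_force: [-3.5, 0.5, 11.7]
grip_width: 0.0432
gripper_force: 26.6
```

>>> {"name": "step_arm", "arguments": {
  "fingers": [0,-0.35,-0.35,-0.35,-0.35,-0.35,-0.35,-0.35],
  "travel": [
    [0,0,0],
    [0,0,0],
    [0,0,0],
    [0,0,-0.2],
    [0,0,-0.4],
    [0,0,-0.4],
    [0,0,-0.3],
    [0,0,0]
  ],
  "twist": [0,0,0,0,0,0,0,0]
}}

```text
time_s: 18.4
position: [0.6192, -0.1194, 0.1724]
tool_rot: [[-0.642, 0.766, 0.004], [0.766, 0.642, -0.002], [-0.004, 0.002, -1.0]]
ft_force: [0.2, -0.9, -0.6]
grip_width: 0.0578
gripper_force: 0.0
```

>>> {"name": "step_arm", "arguments": {
  "fingers": [-0.35,-0.35,-0.35,-0.35,-0.35,-0.35,-0.35,-0.35,-0.35,-0.35],
  "travel": [
    [0.43,-0.23,0],
    [0.43,-0.23,0],
    [0.43,-0.23,0],
    [0.4,-0.24,0],
    [0,0,0],
    [0,0,0],
    [0,0,0],
    [0,0,0],
    [0,0,0],
    [0,0,0]
  ],
  "twist": [0,0,0,0,-0.0515,-0.0515,-0.0515,-0.0515,-0.0515,0]
}}

```text
time_s: 19.65
position: [0.4382, -0.0491, 0.1693]
tool_rot: [[-0.998, 0.066, -0.002], [0.066, 0.998, 0.001], [0.002, 0.001, -1.0]]
ft_force: [-0.1, -0.4, -0.6]
grip_width: 0.0577
gripper_force: 0.0
```

```bash
python3 - <<'E'
from h import *
C=cal("wrist"); im,d=optics.get_image("wrist"); P=cloud("wrist",d,C); 
x,y,z=np.moveaxis(P,2,0)
m=(x>.41)&(x<.47)&(y>-.08)&(y<-.02)&(z>.021)&(z<.035); q=P[m]; print("st",m.sum(),q.min(0).round(4),q.max(0).round(4), im[m].mean(0)); c=(q.min(0)+q.max(0))/2
plan((c[0],c[1],.0))
q,d=optics.get_image("scene"); Q=cloud("scene",d)
for nm,(a,b,c0,c1,z0,z1) in dict(beakrim=(.58,.655,-.155,-.085,.05,.09),bottle=(.64,.72,-.18,-.11,.08,.14)).items():
    m=(Q[...,0]>a)&(Q[...,0]<b)&(Q[...,1]>c0)&(Q[...,1]<c1)&(Q[...,2]>z0)&(Q[...,2]<z1); r=Q[m]; print(nm,m.sum(),r.min(0).round(3),r.max(0).round(3))
u,v=proj("scene",(.617,-.119,.03)).astype(int)
cv2.imwrite("pics/p3.png",np.hstack([cv2.resize(im,(480,300)),cv2.resize(q[v-50:v+50,u-50:u+50],(300,300))]))
E
```

```text
st 551 [ 0.427  -0.0607  0.0211] [ 0.4502 -0.0382  0.0257] [28.74954628 31.1215971  33.94736842]
now [ 0.4383 -0.0492  0.1695] phi 176.1 shift/100mm [-0.006 -0.003  1.695] twist 0 t 19.7
beakrim 275 [ 0.594 -0.14   0.05 ] [ 0.64  -0.099  0.074]
bottle 156 [ 0.667 -0.156  0.08 ] [ 0.687 -0.133  0.127]
```

View pics/p3.png

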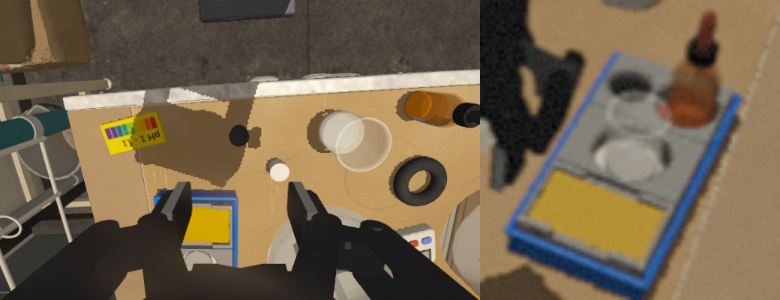

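The left crop shows the black stopper (238,135) under the tool and the white one at (279,170). The right crop shows the bottle and beaker seated in their nests. I'll grip the stopper by its upper half.

>>> {"name": "step_arm", "arguments": {
  "fingers": [-0.1,-0.1,-0.1,-0.1,-0.1,-0.1,-0.1],
  "travel": [
    [0,0,0.4],
    [0,0,0.4],
    [0,0,0.3],
    [0,0,0.3],
    [0,0,0.12],
    [0,0,0.05],
    [0,0,0]
  ],
  "twist": [0,0,0,0,0,0,0]
}}

```text
time_s: 20.62
position: [0.4389, -0.0494, 0.0137]
tool_rot: [[-0.998, 0.065, 0.001], [0.065, 0.998, -0.0], [-0.001, -0.0, -1.0]]
ft_force: [-0.2, 0.3, 0.6]
grip_width: 0.0468
gripper_force: 0.0
```

>>> {"name": "step_arm", "arguments": {
  "fingers": [1,1,1,1,1,1],
  "travel": [
    [0,0,0],
    [0,0,0],
    [0,0,0],
    [0,0,0],
    [0,0,0],
    [0,0,0]
  ],
  "twist": [0,0,0,0,0,0],
  "force": 30
}}

```text
time_s: 21.38
position: [0.4391, -0.0495, 0.014]
tool_rot: [[-0.998, 0.064, 0.002], [0.064, 0.998, -0.001], [-0.002, -0.001, -1.0]]
ft_force: [-0.2, -0.0, 6.6]
grip_width: 0.0211
gripper_force: 29.2
```

>>> {"name": "step_arm", "arguments": {
  "fingers": [1,1,1,1,1,1],
  "travel": [
    [0,0,-0.2],
    [0,0,-0.4],
    [0,0,-0.4],
    [0,0,-0.4],
    [0,0,-0.4],
    [0,0,0]
  ],
  "twist": [0,0,0,0,0,0]
}}

```text
time_s: 22.12
position: [0.4396, -0.0496, 0.1959]
tool_rot: [[-0.998, 0.064, 0.006], [0.064, 0.998, -0.002], [-0.006, -0.002, -1.0]]
ft_force: [-0.2, 0.0, -0.9]
grip_width: 0.021
gripper_force: 29.7
```

```bash
python3 - <<'E'
from h import *
C=cal("wrist"); im,d=optics.get_image("wrist"); cv2.imwrite("pics/w6.png",im[150:]); P=cloud("wrist",d,C); 
s=monitor.observe(); p=np.array(s["position"]); R=np.array(s["tool_rot"])
L=(P-p)@R; m=(abs(L[...,0])<.03)&(abs(L[...,1])<.02)&(abs(L[...,2])<.03); q=L[m]; print("held in tool frame",m.sum(),q.min(0).round(4),q.max(0).round(4))
plan((.57,-.09,.18)); plan((.6825,-.1013,.18),None,(np.array([.57,-.09,.18]),R))
E
```

```text
held in tool frame 4045 [-0.013 -0.02  -0.03 ] [0.0115 0.02   0.0126]
now [ 0.4388 -0.0494  0.1941] phi 176.3 shift/100mm [-1.335 -0.321  0.145] twist 0 t 22.18
now [ 0.57 -0.09  0.18] phi 176.3 shift/100mm [-1.13  -0.04   0.003] twist 0 t 22.18
```

View pics/w6.png

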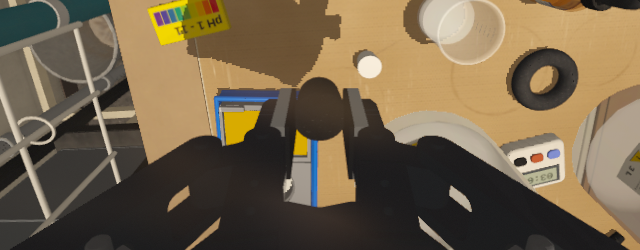

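The stopper is held upright at (320,108). At the height of its nest, though, the gripper body (from z≈0.11) and the finger on that side would hit the seated bottle, which is 44.5 mm away with its teat reaching z=0.127. So I'll put the stopper back, move the bottle aside for a moment, seat the stopper, then return the bottle.

>>> {"name": "step_arm", "arguments": {
  "fingers": [1,1,1,1,1,1,1],
  "travel": [
    [0,0,0.4],
    [0,0,0.4],
    [0,0,0.4],
    [0,0,0.4],
    [0,0,0.14],
    [0,0,0.06],
    [0,0,0]
  ],
  "twist": [0,0,0,0,0,0,0]
}}

```text
time_s: 23.05
position: [0.4379, -0.0491, 0.0129]
tool_rot: [[-0.998, 0.064, -0.002], [0.064, 0.998, 0.0], [0.002, 0.0, -1.0]]
ft_force: [0.1, 0.1, -0.1]
grip_width: 0.0212
gripper_force: 30.5
```

>>> {"name": "step_arm", "arguments": {
  "fingers": [0.2,-0.1,-0.1,-0.1,-0.1,-0.2,-0.2,-0.2],
  "travel": [
    [0,0,0],
    [0,0,0],
    [0,0,0],
    [0,0,-0.3],
    [0,0,-0.5],
    [0,0,-0.5],
    [0,0,-0.5],
    [0,0,0]
  ],
  "twist": [0,0,0,0,0,0,0,0]
}}

```text
time_s: 24.05
position: [0.4399, -0.0498, 0.1963]
tool_rot: [[-0.998, 0.064, 0.007], [0.064, 0.998, -0.003], [-0.007, -0.002, -1.0]]
ft_force: [-0.5, 1.4, -0.0]
grip_width: 0.051
gripper_force: 0.0
```

```bash
python3 - <<'E'
from h import *
s=monitor.observe(); p=np.array(s["position"]); R=np.array(s["tool_rot"])
plan((.57,-.10,.2)); plan((.6785,-.1445,.2),140,(np.array([.57,-.10,.2]),R))
E
```

```text
now [ 0.4399 -0.0498  0.1963] phi 176.3 shift/100mm [-1.331 -0.418 -0.026] twist 0 t 24.05
now [ 0.57 -0.1   0.2 ] phi 176.3 shift/100mm [-1.111 -0.374  0.009] twist 0.2018 t 24.05
```

>>> {"name": "step_arm", "arguments": {
  "fingers": [-0.2,-0.2,-0.2,-0.2,-0.2,-0.2,-0.2,-0.2,-0.2,-0.2],
  "travel": [
    [-0.49,-0.16,0],
    [-0.49,-0.16,0],
    [-0.49,-0.16,0],
    [-0.49,-0.16,0],
    [-0.48,-0.15,0],
    [0,0,0],
    [0,0,0],
    [0,0,0],
    [0,0,0],
    [0,0,0]
  ],
  "twist": [0,0,0,0,0,0.05,0.05,0.05,0.052,0]
}}

```text
time_s: 25.3
position: [0.6767, -0.1438, 0.1917]
tool_rot: [[-0.766, 0.642, -0.002], [0.642, 0.766, 0.001], [0.002, -0.001, -1.0]]
ft_force: [0.1, 0.8, 0.7]
grip_width: 0.0514
gripper_force: 0.0
```

```bash
python3 - <<'E'
from h import *
C=cal("wrist"); im,d=optics.get_image("wrist"); P=cloud("wrist",d,C); x,y,z=np.moveaxis(P,2,0)
for z0,z1 in [(.1,.14),(.08,.098)]:
    m=(x>.64)&(x<.73)&(y>-.19)&(y<-.1)&(z>z0)&(z<z1); q=P[m]; print(len(q),q.min(0).round(4),q.max(0).round(4))
c=(q.min(0)+q.max(0))/2; plan((c[0],c[1],.073),140)
E
```

```text
355 [ 0.6723 -0.149   0.1001] [ 0.6838 -0.1382  0.1268]
503 [ 0.6669 -0.1556  0.0809] [ 0.6895 -0.133   0.0978]
now [ 0.6768 -0.1438  0.192 ] phi 140.1 shift/100mm [-0.016  0.006  1.19 ] twist 0.0008 t 25.35
```

>>> {"name": "step_arm", "arguments": {
  "fingers": [-0.2,-0.2,-0.2,-0.2,-0.2],
  "travel": [
    [-0.016,0.006,0.4],
    [0,0,0.4],
    [0,0,0.3],
    [0,0,0.09],
    [0,0,0]
  ],
  "twist": [0,0,0,0,0]
}}

```text
time_s: 25.98
position: [0.6788, -0.1445, 0.0744]
tool_rot: [[-0.766, 0.642, -0.0], [0.642, 0.766, 0.0], [0.0, -0.0, -1.0]]
ft_force: [-0.3, -0.3, 1.1]
grip_width: 0.0513
gripper_force: 0.0
```

>>> {"name": "step_arm", "arguments": {
  "fingers": [1,1,1,1,1,1],
  "travel": [
    [0,0,0],
    [0,0,0],
    [0,0,0],
    [0,0,0],
    [0,0,0],
    [0,0,0]
  ],
  "twist": [0,0,0,0,0,0],
  "force": 40
}}

```text
time_s: 26.72
position: [0.6793, -0.1446, 0.076]
tool_rot: [[-0.766, 0.643, 0.003], [0.643, 0.766, -0.001], [-0.003, 0.001, -1.0]]
ft_force: [-0.2, 0.6, 5.2]
grip_width: 0.0212
gripper_force: 39.3
```

>>> {"name": "step_arm", "arguments": {
  "fingers": [1,1,1,1,1],
  "travel": [
    [0,0,-0.2],
    [0,0,-0.4],
    [0,0,-0.4],
    [0,0,-0.2],
    [0,0,0]
  ],
  "twist": [0,0,0,0,0]
}}

```text
time_s: 27.35
position: [0.679, -0.1445, 0.1959]
tool_rot: [[-0.766, 0.643, 0.003], [0.643, 0.766, -0.001], [-0.003, 0.001, -1.0]]
ft_force: [-1.2, -0.1, -1.4]
grip_width: 0.0208
gripper_force: 39.4
```

```bash
python3 -c "
from h import *
plan((.47,-.112,.195))"
```

```text
now [ 0.679  -0.1445  0.1959] phi 140.0 shift/100mm [ 1.81  -1.096  0.002] twist 0 t 27.35
```

>>> {"name": "step_arm", "arguments": {
  "fingers": [1,1,1,1,1,1,1,1,1],
  "travel": [
    [0.45,-0.27,0],
    [0.45,-0.27,0],
    [0.45,-0.28,0],
    [0.46,-0.276,0],
    [0,0,0.4],
    [0,0,0.4],
    [0,0,0.3],
    [0,0,0.12],
    [0,0,0]
  ],
  "twist": [0,0,0,0,0,0,0,0,0]
}}

```text
time_s: 28.48
position: [0.4693, -0.1117, 0.0718]
tool_rot: [[-0.766, 0.643, -0.001], [0.643, 0.766, 0.001], [0.002, -0.0, -1.0]]
ft_force: [-0.5, -0.5, -1.0]
grip_width: 0.0211
gripper_force: 39.5
```

>>> {"name": "step_arm", "arguments": {
  "fingers": [1,1,1,1],
  "travel": [
    [0,0,0.04],
    [0,0,0],
    [0,0,0.03],
    [0,0,0]
  ],
  "twist": [0,0,0,0]
}}

```text
time_s: 28.98
position: [0.4701, -0.1121, 0.066]
tool_rot: [[-0.765, 0.643, 0.002], [0.643, 0.765, -0.001], [-0.002, 0.0, -1.0]]
ft_force: [0.1, 0.7, 4.4]
grip_width: 0.0209
gripper_force: 40.1
```

>>> {"name": "step_arm", "arguments": {
  "fingers": [0.2,-0.1,-0.2,-0.2,-0.2,-0.2,-0.2,-0.2],
  "travel": [
    [0,0,0],
    [0,0,0],
    [0,0,0],
    [0,0,-0.2],
    [0,0,-0.4],
    [0,0,-0.4],
    [0.32,0.14,0],
    [0.32,0.14,0]
  ],
  "twist": [0,0,0,0,0,0,0,0]
}}

```text
time_s: 29.98
position: [0.4382, -0.0487, 0.1656]
tool_rot: [[-0.765, 0.644, 0.001], [0.644, 0.765, -0.0], [-0.001, 0.0, -1.0]]
ft_force: [0.2, 0.4, 0.3]
grip_width: 0.0513
gripper_force: 0.0
```

>>> {"name": "step_arm", "arguments": {
  "fingers": [-0.1,-0.1,-0.1,-0.1,-0.1],
  "travel": [
    [0,0,0],
    [0,0,0],
    [0,0,0],
    [0,0,0],
    [0,0,0]
  ],
  "twist": [-0.05,-0.05,-0.05,-0.05,0]
}}

```text
time_s: 30.6
position: [0.4385, -0.0492, 0.1653]
tool_rot: [[-0.997, 0.072, -0.0], [0.072, 0.997, 0.0], [0.0, 0.0, -1.0]]
ft_force: [-0.3, 1.5, 0.0]
grip_width: 0.0467
gripper_force: 0.0
```

```bash
python3 - <<'E'
from h import *
C=cal("wrist"); im,d=optics.get_image("wrist"); P=cloud("wrist",d,C); x,y,z=np.moveaxis(P,2,0)
m=(x>.41)&(x<.465)&(y>-.08)&(y<-.02)&(z>.018)&(z<.032); q=P[m]; print("st",m.sum(),q.min(0).round(4),q.max(0).round(4)); c=(q.min(0)+q.max(0))/2
plan((c[0],c[1],.013),176)
m=(x>.44)&(x<.5)&(y>-.15)&(y<-.085)&(z>.08)&(z<.13); q=P[m]; print("bottle",m.sum(),q.min(0).round(4),q.max(0).round(4))
E
```

```text
st 574 [ 0.4253 -0.0596  0.019 ] [ 0.4488 -0.0374  0.0256]
now [ 0.4386 -0.0492  0.1653] phi 175.8 shift/100mm [0.015 0.006 1.523] twist -0.0013 t 30.65
bottle 580 [ 0.4579 -0.1232  0.08  ] [ 0.472  -0.1016  0.1166]
```

>>> {"name": "step_arm", "arguments": {
  "fingers": [-0.1,-0.1,-0.1,-0.1,-0.1,-0.1],
  "travel": [
    [0.01,0.005,0.4],
    [0,0,0.4],
    [0,0,0.4],
    [0,0,0.25],
    [0,0,0.08],
    [0,0,0]
  ],
  "twist": [0,0,0,0,0,0]
}}

```text
time_s: 31.4
position: [0.4378, -0.0487, 0.0125]
tool_rot: [[-0.997, 0.072, -0.0], [0.072, 0.997, 0.0], [0.0, 0.0, -1.0]]
ft_force: [0.2, 0.7, 0.3]
grip_width: 0.0469
gripper_force: 0.0
```

>>> {"name": "step_arm", "arguments": {
  "fingers": [1,1,1,1,1,1],
  "travel": [
    [0,0,0],
    [0,0,0],
    [0,0,0],
    [0,0,0],
    [0,0,0],
    [0,0,0]
  ],
  "twist": [0,0,0,0,0,0],
  "force": 30
}}

```text
time_s: 32.15
position: [0.4382, -0.0489, 0.0133]
tool_rot: [[-0.997, 0.071, 0.002], [0.071, 0.997, -0.001], [-0.002, -0.001, -1.0]]
ft_force: [-0.3, 1.4, 5.5]
grip_width: 0.0211
gripper_force: 29.1
```

>>> {"name": "step_arm", "arguments": {
  "fingers": [1,1,1,1,1,1],
  "travel": [
    [0,0,-0.2],
    [0,0,-0.4],
    [0,0,-0.4],
    [0,0,-0.4],
    [0,0,-0.2],
    [0,0,0]
  ],
  "twist": [0,0,0,0,0,0]
}}

```text
time_s: 32.9
position: [0.4381, -0.0488, 0.1738]
tool_rot: [[-0.997, 0.071, 0.004], [0.071, 0.997, -0.001], [-0.004, -0.001, -1.0]]
ft_force: [0.2, 0.2, -0.1]
grip_width: 0.0217
gripper_force: 29.6
```

```bash
python3 - <<'E'
from h import *
R=np.array(monitor.observe()["tool_rot"])
plan((.57,-.09,.17)); plan((.6825,-.101,.17),None,(np.array([.57,-.09,.17]),R))
E
```

```text
now [ 0.4381 -0.0488  0.1738] phi 175.9 shift/100mm [-1.345 -0.318  0.043] twist 0 t 32.9
now [ 0.57 -0.09  0.17] phi 175.9 shift/100mm [-1.13  -0.03   0.004] twist 0 t 32.9
```

>>> {"name": "step_arm", "arguments": {
  "fingers": [1,1,1,1,1,1,1,1,1],
  "travel": [
    [-0.45,-0.106,0],
    [-0.45,-0.106,0],
    [-0.45,-0.106,0],
    [-0.56,-0.015,0],
    [-0.565,-0.015,0],
    [0,0,0.4],
    [0,0,0.4],
    [0,0,0.25],
    [0,0,0]
  ],
  "twist": [0,0,0,0,0,0,0,0,0]
}}

```text
time_s: 34.02
position: [0.6806, -0.1005, 0.0641]
tool_rot: [[-0.997, 0.071, -0.006], [0.071, 0.997, 0.002], [0.006, 0.002, -1.0]]
ft_force: [-0.6, 0.1, 0.7]
grip_width: 0.0213
gripper_force: 29.6
```

```bash
python3 - <<'E'
from h import *
plan((.6825,-.101,.0355))
q,d=optics.get_image("scene"); w,dw=optics.get_image("wrist"); u,v=proj("scene",(.68,-.11,.04)).astype(int)
print(proj("scene",(.6825,-.101,.032))-[u-30,v-30])
cv2.imwrite("pics/p4.png",np.hstack([cv2.resize(w,(400,250))[:,:400],cv2.resize(q[v-30:v+30,u-30:u+30],(250,250),interpolation=cv2.INTER_CUBIC)]))
E
```

```text
now [ 0.6806 -0.1005  0.0641] phi 175.9 shift/100mm [-0.021 -0.005  0.286] twist 0 t 34.02
[26.37190222 31.36361667]
```

View pics/p4.png

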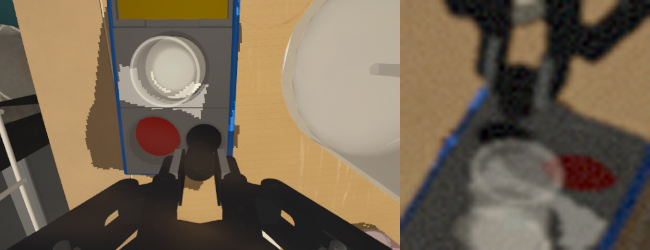

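The wrist crop on the left shows the stopper (203,155) right behind the black nest (205,138) along the view ray, so it is aligned. The red nest (158,136) is empty and the beaker (168,70) is seated. I'll lower the stopper.

>>> {"name": "step_arm", "arguments": {
  "fingers": [1,1,1,1,1,1],
  "travel": [
    [-0.01,0,0.1],
    [0,0,0.1],
    [0,0,0.06],
    [0,0,0],
    [0,0,0.02],
    [0,0,0]
  ],
  "twist": [0,0,0,0,0,0]
}}

```text
time_s: 34.88
position: [0.6831, -0.101, 0.0394]
tool_rot: [[-0.998, 0.071, 0.0], [0.071, 0.998, -0.0], [-0.0, -0.0, -1.0]]
ft_force: [0.2, -0.6, -0.0]
grip_width: 0.0212
gripper_force: 29.6
```

>>> {"name": "step_arm", "arguments": {
  "fingers": [1,1,1],
  "travel": [
    [0,0,0.02],
    [0,0,0],
    [0,0,0]
  ],
  "twist": [0,0,0]
}}

```text
time_s: 35.25
position: [0.6831, -0.101, 0.0374]
tool_rot: [[-0.998, 0.071, 0.0], [0.071, 0.998, -0.0], [-0.0, -0.0, -1.0]]
ft_force: [0.5, -0.7, 0.1]
grip_width: 0.0217
gripper_force: 29.6
```

>>> {"name": "step_arm", "arguments": {
  "fingers": [1,1,1,1,1],
  "travel": [
    [0,0,0.015],
    [0,0,0],
    [0,0,0.015],
    [0,0,0],
    [0,0,0]
  ],
  "twist": [0,0,0,0,0]
}}

```text
time_s: 35.88
position: [0.6833, -0.101, 0.0354]
tool_rot: [[-0.998, 0.071, 0.001], [0.071, 0.998, -0.0], [-0.001, -0.0, -1.0]]
ft_force: [-1.5, 0.6, 5.9]
grip_width: 0.021
gripper_force: 30.1
```

>>> {"name": "step_arm", "arguments": {
  "fingers": [0.3,0,0,0,0,-0.2,-0.2],
  "travel": [
    [0,0,0],
    [0,0,0],
    [0,0,0],
    [0,0,-0.2],
    [0,0,-0.4],
    [0,0,-0.5],
    [0,0,-0.5]
  ],
  "twist": [0,0,0,0,0,0,0]
}}

```text
time_s: 36.75
position: [0.6829, -0.1009, 0.1957]
tool_rot: [[-0.998, 0.071, -0.0], [0.071, 0.998, 0.0], [0.0, 0.0, -1.0]]
ft_force: [0.2, -0.4, -0.2]
grip_width: 0.051
gripper_force: 0.0
```

>>> {"name": "step_arm", "arguments": {
  "fingers": [-0.2,-0.2,-0.2,-0.2,-0.2,-0.2,-0.2,-0.2,-0.2],
  "travel": [
    [0.53,-0.065,0],
    [0.53,-0.065,0],
    [0.53,-0.065,0],
    [0.53,-0.065,0],
    [0,0,0],
    [0,0,0],
    [0,0,0],
    [0,0,0],
    [0,0,0]
  ],
  "twist": [0,0,0,0,0.05,0.05,0.05,0.05,0]
}}

```text
time_s: 37.88
position: [0.4697, -0.1119, 0.1943]
tool_rot: [[-0.766, 0.642, 0.0], [0.642, 0.766, -0.0], [-0.0, -0.0, -1.0]]
ft_force: [0.3, 1.0, -0.0]
grip_width: 0.0511
gripper_force: 0.0
```

```bash
python3 - <<'E'
from h import *
C=cal("wrist"); im,d=optics.get_image("wrist"); P=cloud("wrist",d,C); x,y,z=np.moveaxis(P,2,0)
for z0,z1 in [(.095,.13),(.07,.088)]:
    m=(x>.44)&(x<.5)&(y>-.14)&(y<-.085)&(z>z0)&(z<z1); q=P[m]; print("bottle",m.sum(),q.min(0).round(4),q.max(0).round(4))
plan((.4695,-.1124,.063),140)
p,d=optics.get_image("scene"); Q=cloud("scene",d); m=(Q[...,0]>.66)&(Q[...,0]<.71)&(Q[...,1]>-.118)&(Q[...,1]<-.08)&(Q[...,2]>.036); q=Q[m]; print("stopper",m.sum(),q.min(0).round(4),q.max(0).round(4))
E
```

```text
bottle 285 [ 0.4631 -0.1177  0.0953] [ 0.4743 -0.1058  0.1169]
bottle 444 [ 0.458  -0.1232  0.0713] [ 0.4801 -0.1005  0.0879]
now [ 0.4698 -0.1119  0.1943] phi 140.1 shift/100mm [-1.000e-03 -6.000e-03  1.313e+00] twist 0.0008 t 37.92Traceback (most recent call last):
  File "<stdin>", line 6, in <module>
    return umr_minimum(a, axis, None, out, keepdims, initial, where)
ValueError: zero-size array to reduction operation minimum which has no identity
```

>>> {"name": "step_arm", "arguments": {
  "fingers": [-0.2,-0.2,-0.2,-0.2,-0.2],
  "travel": [
    [0,0,0.4],
    [0,0,0.4],
    [0,0,0.4],
    [0,0,0.1],
    [0,0,0]
  ],
  "twist": [0,0,0,0,0]
}}

```text
time_s: 38.6
position: [0.4701, -0.1121, 0.0647]
tool_rot: [[-0.766, 0.643, 0.0], [0.643, 0.766, -0.0], [-0.0, 0.0, -1.0]]
ft_force: [-0.3, -0.3, 0.3]
grip_width: 0.0512
gripper_force: 0.0
```

>>> {"name": "step_arm", "arguments": {
  "fingers": [1,1,1,1,1,1],
  "travel": [
    [0,0,0],
    [0,0,0],
    [0,0,0],
    [0,0,0],
    [0,0,0],
    [0,0,0]
  ],
  "twist": [0,0,0,0,0,0],
  "force": 40
}}

```text
time_s: 39.35
position: [0.4704, -0.1124, 0.0658]
tool_rot: [[-0.766, 0.643, 0.002], [0.643, 0.766, -0.002], [-0.003, 0.0, -1.0]]
ft_force: [-0.1, -0.1, 5.8]
grip_width: 0.0211
gripper_force: 38.8
```

>>> {"name": "step_arm", "arguments": {
  "fingers": [1,1,1,1,1],
  "travel": [
    [0,0,-0.2],
    [0,0,-0.4],
    [0,0,-0.4],
    [0,0,-0.3],
    [0,0,0]
  ],
  "twist": [0,0,0,0,0]
}}

```text
time_s: 39.98
position: [0.4705, -0.1122, 0.1967]
tool_rot: [[-0.766, 0.643, 0.005], [0.643, 0.766, -0.003], [-0.005, 0.001, -1.0]]
ft_force: [0.1, -0.3, -1.6]
grip_width: 0.021
gripper_force: 39.3
```

```bash
python3 - <<'E'
from h import *
plan((.679,-.145,.195))
for n in ["scene","top"]:
    p,d=optics.get_image(n); Q=cloud(n,d); m=(Q[...,0]>.66)&(Q[...,0]<.71)&(Q[...,1]>-.125)&(Q[...,1]<-.08)&(Q[...,2]>.036)&(Q[...,2]<.1); q=Q[m]
    if len(q): print("stopper",m.sum(),q.min(0).round(4),q.max(0).round(4))
    u,v=proj(n,(.66,-.12,.03)).astype(int); cv2.imwrite(f"pics/p_{n}.png",cv2.resize(p[v-35:v+35,u-35:u+35],(350,350)))
cv2.imwrite("pics/p5.png",np.hstack([cv2.imread("pics/p_scene.png"),cv2.imread("pics/p_top.png")]))
E
```

```text
now [ 0.4705 -0.1122  0.1967] phi 140.0 shift/100mm [-1.807  1.09   0.029] twist 0 t 39.98
stopper 96 [ 0.6655 -0.1203  0.036 ] [ 0.7074 -0.0803  0.0505]
```

View pics/p5.png

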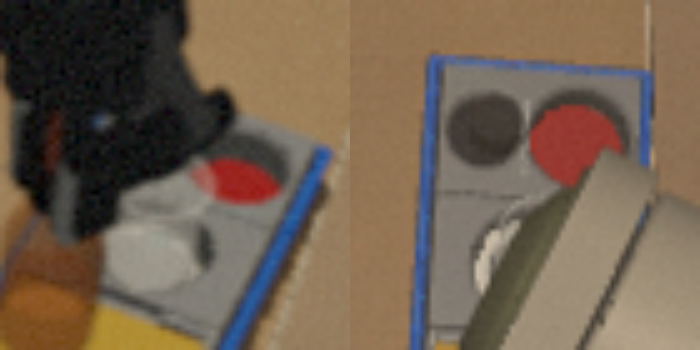

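The top crop shows the stopper sitting inside the black nest (487,130), with the red nest (575,140) free. Now I'll put the bottle back.

>>> {"name": "step_arm", "arguments": {
  "fingers": [1,1,1,1,1,1,1,1,1,1],
  "travel": [
    [-0.45,0.27,0],
    [-0.45,0.27,0],
    [-0.45,0.275,0],
    [-0.45,0.275,0],
    [0,0,0],
    [0,0,0.4],
    [0,0,0.3],
    [0,0,0.25],
    [0,0,0.1],
    [0,0,0]
  ],
  "twist": [0,0,0,0,0,0,0,0,0,0]
}}

```text
time_s: 41.32
position: [0.6772, -0.1442, 0.0889]
tool_rot: [[-0.765, 0.643, -0.001], [0.643, 0.765, 0.001], [0.001, -0.0, -1.0]]
ft_force: [-0.6, -0.5, -1.4]
grip_width: 0.0207
gripper_force: 39.5
```

>>> {"name": "step_arm", "arguments": {
  "fingers": [1,1,1,1],
  "travel": [
    [0,0,0.1],
    [0,0,0],
    [0,0,0.03],
    [0,0,0]
  ],
  "twist": [0,0,0,0]
}}

```text
time_s: 41.82
position: [0.6777, -0.1443, 0.0763]
tool_rot: [[-0.765, 0.643, -0.0], [0.643, 0.765, 0.0], [0.0, 0.0, -1.0]]
ft_force: [-0.6, -0.2, -1.0]
grip_width: 0.0211
gripper_force: 39.5
```

>>> {"name": "step_arm", "arguments": {
  "fingers": [1,1,1,1],
  "travel": [
    [0,0,0.015],
    [0,0,0],
    [0,0,0.01],
    [0,0,0]
  ],
  "twist": [0,0,0,0]
}}

```text
time_s: 42.32
position: [0.6784, -0.1445, 0.0758]
tool_rot: [[-0.766, 0.643, 0.003], [0.643, 0.766, -0.001], [-0.003, 0.001, -1.0]]
ft_force: [-1.2, 0.2, 9.3]
grip_width: 0.0209
gripper_force: 40.7
```

>>> {"name": "step_arm", "arguments": {
  "fingers": [0.2,-0.1,-0.2,-0.2,-0.2,-0.2,-0.2],
  "travel": [
    [0,0,0],
    [0,0,0],
    [0,0,0],
    [0,0,-0.2],
    [0,0,-0.4],
    [0,0,-0.4],
    [0,0,-0.2]
  ],
  "twist": [0,0,0,0,0,0,0]
}}

```text
time_s: 43.2
position: [0.6781, -0.1445, 0.1963]
tool_rot: [[-0.765, 0.643, 0.003], [0.643, 0.765, -0.001], [-0.003, 0.001, -1.0]]
ft_force: [-0.6, 1.1, -0.0]
grip_width: 0.0515
gripper_force: 0.0
```

>>> {"name": "step_arm", "arguments": {
  "fingers": [-0.4,-0.4,-0.4,-0.4,-0.4,-0.4,-0.4,-0.4,-0.4,-0.4],
  "travel": [
    [0.445,-0.44,0],
    [0.445,-0.44,0],
    [0.445,-0.44,0],
    [0.445,-0.437,0],
    [0,0,0],
    [0,0,0],
    [0,0,0],
    [0,0,0],
    [0,0,0],
    [0,0,0]
  ],
  "twist": [0,0,0,0,0.0557,0.0557,0.0557,0.0557,0,0]
}}

```text
time_s: 44.45
position: [0.4286, -0.1642, 0.1938]
tool_rot: [[-0.174, 0.985, -0.0], [0.985, 0.174, -0.0], [-0.0, -0.0, -1.0]]
ft_force: [0.2, -0.4, 0.1]
grip_width: 0.0595
gripper_force: 0.0
```

```bash
python3 - <<'E'
from h import *
C=cal("wrist"); im,d=optics.get_image("wrist"); P=cloud("wrist",d,C); x,y,z=np.moveaxis(P,2,0)
for r in models.trace("wrist","test_book")[:2]:
    m=r["mask"]&(z>.003)&(z<.02)&(x<.5); q=P[m]
    if len(q)>50: print(m.sum(),np.median(q[:,2]),cv2.minAreaRect(q[:,:2].astype(np.float32)))
plan((.429,-.1764,.008),100)
Q,dd=optics.get_image("scene"); W=cloud("scene",dd); m=(W[...,0]>.64)&(W[...,0]<.72)&(W[...,1]>-.18)&(W[...,1]<-.11)&(W[...,2]>.08); q=W[m]; print("bottle",q.min(0).round(3),q.max(0).round(3))
u,v=proj("scene",(.617,-.119,.03)).astype(int)
cv2.imwrite("pics/p6.png",np.hstack([cv2.resize(im,(480,300)),cv2.resize(Q[v-50:v+50,u-50:u+50],(300,300))]))
E
```

```text
2752 0.009262997061725065 ((0.4299352169036865, -0.1796644777059555), (0.03817008063197136, 0.07461270689964294), 9.09838581085205)
now [ 0.4286 -0.1642  0.1938] phi 100.0 shift/100mm [-0.121 -0.017  1.858] twist -0.0002 t 44.55Traceback (most recent call last):
  File "<stdin>", line 7, in <module>
    return umr_minimum(a, axis, None, out, keepdims, initial, where)
ValueError: zero-size array to reduction operation minimum which has no identity
```

The wrist measurement again gives the booklet at (0.430,-0.180), turned 9.5°. I'll grip it across its 40 mm width.

>>> {"name": "step_arm", "arguments": {
  "fingers": [-0.4,-0.4,-0.4,-0.4,-0.4,-0.4,-0.4,-0.4],
  "travel": [
    [-0.12,-0.015,0.3],
    [0,0,0.4],
    [0,0,0.4],
    [0,0,0.4],
    [0,0,0.25],
    [0,0,0.1],
    [0,0,0.06],
    [0,0,0]
  ],
  "twist": [0,0,0,0,0,0,0,0]
}}

```text
time_s: 45.6
position: [0.4295, -0.1765, 0.0032]
tool_rot: [[-0.171, 0.985, 0.001], [0.985, 0.171, -0.001], [-0.001, 0.001, -1.0]]
ft_force: [-0.0, 0.2, 0.6]
grip_width: 0.0599
gripper_force: 0.0
```

>>> {"name": "step_arm", "arguments": {
  "fingers": [1,1,1,1,1],
  "travel": [
    [0,0,0],
    [0,0,0],
    [0,0,0],
    [0,0,0],
    [0,0,0]
  ],
  "twist": [0,0,0,0,0],
  "force": 30
}}

```text
time_s: 46.22
position: [0.4295, -0.1766, 0.0037]
tool_rot: [[-0.171, 0.985, 0.001], [0.985, 0.171, -0.001], [-0.001, 0.001, -1.0]]
ft_force: [-0.3, 0.1, 4.7]
grip_width: 0.0388
gripper_force: 29.7
```

>>> {"name": "step_arm", "arguments": {
  "fingers": [1,1,1,1,1],
  "travel": [
    [0,0,-0.2],
    [0,0,-0.4],
    [0,0,-0.4],
    [0,0,-0.3],
    [0,0,0]
  ],
  "twist": [0,0,0,0,0]
}}

```text
time_s: 46.85
position: [0.43, -0.1768, 0.135]
tool_rot: [[-0.171, 0.985, 0.004], [0.985, 0.171, -0.003], [-0.004, 0.004, -1.0]]
ft_force: [0.1, 0.7, -2.0]
grip_width: 0.0386
gripper_force: 30.6
```

```bash
python3 - <<'E'
from h import *
s=monitor.observe(); p=np.array(s["position"]); R=np.array(s["tool_rot"]); T=cal("wrist")[2]
off=(T[:3,3]-p)@R; print("cam in tool",off.round(4), "grip",s["grip_width"])
a=np.radians(85.7); Rt=np.c_[[np.cos(a),np.sin(a),0],[np.sin(a),-np.cos(a),0],[0,0,-1]]
t=np.array([.5527,-.1112,.0305]); c=t+Rt@off; print("cam at",c.round(3))
pts=[]
for n in ["top","scene"]:
    P=cloud(n,np.load(n+"0.npy")).reshape(-1,3); m=(P[:,0]>.45)&(P[:,0]<.8)&(P[:,1]>-.07)&(P[:,1]<.15)&(P[:,2]>.03)&(P[:,2]<.4); pts.append(P[m])
q=np.vstack(pts)
for z0 in [.03,.08,.12,.16,.2,.24]:
    r=q[(q[:,2]>=z0)&(q[:,2]<z0+.04)]; dd=np.hypot(r[:,0]-c[0],r[:,1]-c[1]); i=dd.argmin(); print(z0,len(r),"nearest",dd[i].round(3),r[i].round(3), "min y",r[r[:,1].argmin()].round(3))
L=np.einsum('ij,nj->ni',Rt.T,q-t); m=(abs(L[:,1])<.05)&(L[:,2]<0); print("along tool x nearest:",L[m][L[m][:,0].argsort()[:3]].round(3))
plan(t+[0,0,.10],85.7)
E
```

```text
cam in tool [ 0.072  -0.     -0.1426] grip 0.0386069265597852
cam at [ 0.558 -0.039  0.173]
0.03 1402 nearest 0.028 [ 0.556 -0.067  0.03 ] min y [ 0.541 -0.07   0.032]
0.08 1221 nearest 0.037 [ 0.581 -0.011  0.102] min y [ 0.631 -0.024  0.08 ]
0.12 1396 nearest 0.037 [ 0.581 -0.01   0.135] min y [ 0.628 -0.024  0.132]
0.16 1477 nearest 0.038 [ 0.578 -0.007  0.182] min y [ 0.632 -0.024  0.181]
0.2 2777 nearest 0.038 [ 0.578 -0.007  0.204] min y [ 0.631 -0.023  0.204]
0.24 4272 nearest 0.047 [ 0.585 -0.001  0.241] min y [ 0.627 -0.013  0.24 ]
along tool x nearest: [[ 0.04  -0.026 -0.001]
 [ 0.04  -0.031 -0.003]
 [ 0.04  -0.03  -0.002]]
now [ 0.43   -0.1768  0.135 ] phi 99.9 shift/100mm [0.437 1.322 0.049] twist 0.0787 t 46.85
```

>>> {"name": "step_arm", "arguments": {
  "fingers": [1,1,1,1,1,1,1],
  "travel": [
    [0.138,0.437,0],
    [0.138,0.437,0],
    [0.138,0.437,0],
    [0,0,0],
    [0,0,0.3],
    [0,0,0.2],
    [0,0,0]
  ],
  "twist": [0,0,0,0.035,0.034,0,0]
}}

```text
time_s: 47.72
position: [0.5502, -0.1126, 0.0808]
tool_rot: [[0.045, 0.999, -0.004], [0.999, -0.045, 0.002], [0.002, -0.004, -1.0]]
ft_force: [0.1, 0.7, -1.0]
grip_width: 0.0391
gripper_force: 30.6
```

```bash
python3 - <<'E'
from h import *
plan((.552,-.1135,.0305),87.5)
C=cal("wrist"); im,d=optics.get_image("wrist"); P=cloud("wrist",d,C); s=monitor.observe(); p=np.array(s["position"]); R=np.array(s["tool_rot"])
L=(P-p)@R; h=cv2.cvtColor(im,cv2.COLOR_BGR2HSV); z=P[...,2]
m=(abs(L[...,0])<.06)&(abs(L[...,1])<.035)&(abs(L[...,2])<.012)&(h[...,1]>80)&(h[...,2]>80); q=L[m]; print("book in tool",m.sum(),np.percentile(q,[1,50,99],0).round(4).tolist())
m=(h[...,0]>18)&(h[...,0]<34)&(h[...,1]>120)&(z>.02)&(z<.035)&(P[...,0]>.5); q=P[m]; print("recess",m.sum(),cv2.minAreaRect(q[:,:2].astype(np.float32)))
E
```

```text
now [ 0.5502 -0.1126  0.0808] phi 87.4 shift/100mm [-0.009  0.021  0.503] twist -0.0004 t 47.73
book in tool 11510 [[-0.0395, -0.0202, -0.0056], [0.0054, 0.0003, -0.0042], [0.0342, 0.0182, 0.0019]]
recess 3311 ((0.5506395697593689, -0.09814244508743286), (0.05853888392448425, 0.05695188418030739), 86.46512603759766)
```

>>> {"name": "step_arm", "arguments": {
  "fingers": [1,1,1,1,1,1],
  "travel": [
    [-0.005,0.015,0.15],
    [0,0,0.15],
    [0,0,0.1],
    [0,0,0.05],
    [0,0,0],
    [0,0,0]
  ],
  "twist": [0,0,0,0,0,0]
}}

```text
time_s: 48.52
position: [0.553, -0.1138, 0.0382]
tool_rot: [[0.045, 0.999, 0.001], [0.999, -0.045, -0.0], [-0.0, 0.001, -1.0]]
ft_force: [-0.3, -0.1, -0.1]
grip_width: 0.0386
gripper_force: 30.6
```

>>> {"name": "step_arm", "arguments": {
  "fingers": [1,1,1,1],
  "travel": [
    [0,0,0.02],
    [0,0,0],
    [0,0,0.02],
    [0,0,0]
  ],
  "twist": [0,0,0,0]
}}

```text
time_s: 49.02
position: [0.5527, -0.1136, 0.0337]
tool_rot: [[0.045, 0.999, -0.0], [0.999, -0.045, 0.0], [0.0, -0.0, -1.0]]
ft_force: [0.3, 0.9, -0.4]
grip_width: 0.0386
gripper_force: 30.6
```

>>> {"name": "step_arm", "arguments": {
  "fingers": [1,1,1,1,1],
  "travel": [
    [0,0,0.02],
    [0,0,0],
    [0,0,0.01],
    [0,0,0],
    [0,0,0]
  ],
  "twist": [0,0,0,0,0]
}}

```text
time_s: 49.65
position: [0.5528, -0.1136, 0.0308]
tool_rot: [[0.045, 0.999, -0.0], [0.999, -0.045, 0.0], [0.0, -0.0, -1.0]]
ft_force: [0.2, 1.0, 0.1]
grip_width: 0.0387
gripper_force: 30.6
```

>>> {"name": "step_arm", "arguments": {
  "fingers": [1,1,1,1],
  "travel": [
    [0,0,0.01],
    [0,0,0],
    [0,0,0.01],
    [0,0,0]
  ],
  "twist": [0,0,0,0]
}}

```text
time_s: 50.15
position: [0.5528, -0.1137, 0.0306]
tool_rot: [[0.045, 0.999, 0.001], [0.999, -0.045, -0.001], [-0.001, 0.001, -1.0]]
ft_force: [-5.8, 2.9, 17.2]
grip_width: 0.0388
gripper_force: 32.3
```

>>> {"name": "step_arm", "arguments": {
  "fingers": [0,-0.08,-0.08,-0.08,-0.08,-0.08,-0.08,-0.08],
  "travel": [
    [0,0,0],
    [0,0,0],
    [0,0,0],
    [0,0,-0.15],
    [0,0,-0.4],
    [0,0,-0.5],
    [0,0,-0.5],
    [0,0,0]
  ],
  "twist": [0,0,0,0,0,0,0,0]
}}

```text
time_s: 51.15
position: [0.5542, -0.1142, 0.1887]
tool_rot: [[0.045, 0.999, 0.008], [0.999, -0.045, -0.004], [-0.003, 0.008, -1.0]]
ft_force: [0.4, -0.9, -0.8]
grip_width: 0.0459
gripper_force: 0.0
```

>>> {"name": "step_arm", "arguments": {
  "fingers": [-0.08,-0.08,-0.08,-0.08,-0.08,-0.08],
  "travel": [
    [0,-0.5,0],
    [0,-0.5,0],
    [0,-0.5,0],
    [0,-0.5,0],
    [0,-0.2,0],
    [0,0,0]
  ],
  "twist": [0,0,0,0,0,0]
}}

```text
time_s: 51.9
position: [0.3321, -0.1036, 0.184]
tool_rot: [[0.046, 0.999, 0.0], [0.999, -0.046, -0.0], [-0.0, 0.0, -1.0]]
ft_force: [0.1, -0.5, -0.6]
grip_width: 0.0459
gripper_force: 0.0
```

```bash
python3 - <<'E'
from h import *
O=[]
for n in ["top","scene"]:
    p,d=optics.get_image(n); Q=cloud(n,d); x,y,z=np.moveaxis(Q,2,0)
    for nm,(a,b,c,e,f,g) in dict(teat=(.64,.72,-.18,-.115,.1,.16),stop=(.67,.7,-.115,-.085,.035,.06),rim=(.585,.65,-.16,-.08,.05,.1),book=(.53,.575,-.15,-.08,.02,.06),blk=(.37,.47,.13,.2,.09,.13),big=(.38,.5,.03,.12,.05,.09)).items():
        m=(x>a)&(x<b)&(y>c)&(y<e)&(z>f)&(z<g); q=Q[m]
        if len(q): print(n,nm,m.sum(),q.min(0).round(3),q.max(0).round(3),"medz",np.median(q[:,2]).round(4))
    if n=="top":
        r=models.trace(n,"test_book")[:1]
        for k in r:
            q=Q[k["mask"]&(z<.06)&(z>.0)]; print("book",np.median(q[:,2]),cv2.minAreaRect(q[:,:2].astype(np.float32)))
    u,v=proj(n,(.615,-.12,.03)).astype(int); O.append(cv2.resize(p[v-55:v+55,u-50:u+50],(400,440),interpolation=cv2.INTER_CUBIC))
cv2.imwrite("pics/final.png",np.hstack(O)); print(monitor.observe()["position"],monitor.observe()["time_s"])
E
```

```text
top teat 43 [ 0.673 -0.15   0.1  ] [ 0.683 -0.139  0.127] medz 0.118
top stop 90 [ 0.673 -0.115  0.035] [ 0.698 -0.091  0.051] medz 0.0461
top rim 147 [ 0.597 -0.141  0.05 ] [ 0.64  -0.098  0.074] medz 0.0673
top book 609 [ 0.53  -0.15   0.024] [ 0.575 -0.081  0.042] medz 0.0366
top blk 34 [0.414 0.166 0.091] [0.426 0.176 0.118] medz 0.1114
top big 126 [0.418 0.045 0.05 ] [0.47  0.101 0.075] medz 0.0706
book 0.03690803032656609 ((0.5556542277336121, -0.11927958577871323), (0.07345715165138245, 0.04495152831077576), 88.39484405517578)
scene teat 61 [ 0.67 -0.15  0.1 ] [ 0.68  -0.138  0.127] medz 0.1146
scene stop 77 [ 0.671 -0.112  0.036] [ 0.694 -0.092  0.05 ] medz 0.0452
scene rim 274 [ 0.596 -0.14   0.05 ] [ 0.64  -0.098  0.074] medz 0.0622
scene book 614 [ 0.53  -0.15   0.025] [ 0.575 -0.081  0.04 ] medz 0.0363
scene blk 67 [0.412 0.166 0.09 ] [0.422 0.179 0.117] medz 0.1056
scene big 411 [0.416 0.044 0.05 ] [0.473 0.102 0.075] medz 0.0628
[ 0.33371207 -0.10402591  0.18385571] 52.05
```

View pics/final.png

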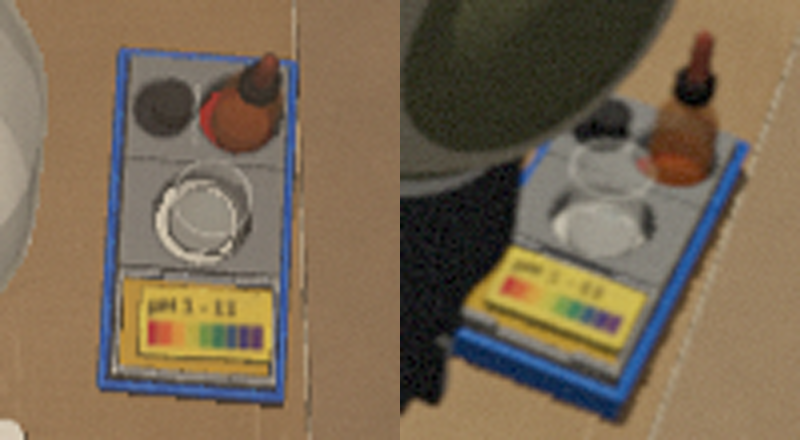

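Both crops show all four things in their nests. The booklet lies near the right-hand side of its recess, so I'll check that it is flat.

```bash
python3 - <<'E'
from h import *
for n in ["top","scene"]:
    p,d=optics.get_image(n); Q=cloud(n,d); a=np.radians(-2.3)
    X=(Q[...,:2]-[.555,-.1185])@np.array([[np.cos(a),-np.sin(a)],[np.sin(a),np.cos(a)]])
    for l,h in [(-.034,-.02),(-.02,0),(0,.02),(.02,.034)]:
        m=(abs(X[...,0])<.015)&(X[...,1]>l)&(X[...,1]<h)&(Q[...,2]>.01); print(n,l,m.sum(),np.median(Q[m][:,2]).round(4))
    for l,h in [(-.017,-.005),(.005,.017)]:
        m=(X[...,0]>l)&(X[...,0]<h)&(abs(X[...,1])<.03)&(Q[...,2]>.01); print(n,"x",l,m.sum(),np.median(Q[m][:,2]).round(4))
E
```

```text
top -0.034 78 0.0375
top -0.02 117 0.0369
top 0 114 0.0369
top 0.02 80 0.0375
top x -0.017 130 0.0368
top x 0.005 132 0.0374
scene -0.034 76 0.0369
scene -0.02 106 0.0368
scene 0 111 0.0368
scene 0.02 70 0.0365
scene x -0.017 131 0.0367
scene x 0.005 122 0.0367
```

The booklet is flat, with its top at about 0.037 m all over, so it is on the floor of its recess. I'm handing in.

```bash
python3 -c "
from rig import close_job
print(close_job())"
```

```text
the job is handed in; nothing more can be done
None
```

The tray is packed and handed in at about 52 s: red-teated bottle, small beaker, black stopper and booklet are all seated in their nests. I had to lift the bottle out and put it back once so the stopper could go in; the black-teated bottle and large beaker were not moved.

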